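# Clamp a plaster press mould in the cam jig

### The job

Clamp the square-cornered plaster mould in the wooden jig on the art table so that clay can be pressed into it: lay it flat in the jig's nest, flower side up, with its long side running from the fence towards the cam, and let go of it. Then push the red cam lever through its quarter turn until it meets the brass stop pin, and hold it pressed firmly against the pin (a steady push of some 12 newtons) for about a second before you let go, never straining or slamming it, and leave the other things on the table where they are.

Things in the scene. Friction and masses are not known exactly. Their poses are not given: they have to be found in the camera images.
- jig: Plywood plate, 200 (x) x 215 (y) x 18, fixed to the table, set differently each run. Origin: under its centre, on the table. In its frame (mm): lever axis at x 0, y -45; the fence, a dark strip 12 high above the plate, has its inner face at y +60.5; two dark lips, 10 high above the plate, 8 thick, y -15 to +55, bound the nest with inner faces at x -35 and +35.
- nest (a point): Point on the plate's top face, in the jig's axes, under the centre of the mould when it lies clamped against the fence (jig x 0, y +20.5, z 18). Before clamping there is 7 to 10 of play in y: the mould fits anywhere from here to 7 towards -y, so aim about 4 towards -y. In x the play is 5 each way.
- mould_center (a point): Centre of the loose plaster mould, a white block 60 (x) x 80 (y) x 40 high, about 250 g, with a small terracotta and brown flower on its top face. Starts flat on the table, 20 below this point. z is up. A half turn makes no difference. Grip it across the 60 (x) side, near its top, so that the fingers stay above the lips of the nest.
- lever: Cam lever on a vertical axis. Origin: on the axis at table height; x points along the bar to its tip, z up. Bar 16 wide, from 34 to 60 above the table, tip 130 from the axis, outer 75 a red sleeve. Starts pointing roughly to the jig's -y; turn it counter-clockwise seen from above, 80 to 115 degrees, until its +y side meets the stop pin, pointing roughly to the jig's +x.
- lever_grip (a point): Middle of the red sleeve, on the bar's centre line, 100 from the axis, 47 above the table. The lever has about 0.25 N m of friction (2 to 3 N here, somewhat more as the cam bites), stays where it is left and goes hard at the stop. The polished cam under it (36 across, 8 throw, 22 to 32 above the table) pushes the mould to the fence.
- stop: Adjustable stop, fixed, a dark strap with an upright brass pin (10 thick, top 60 above the table). Origin: on the lever's axis at table height. Its x axis is the direction in which the lever points when it just touches the pin; the pin stands at x 70, y +13 in this frame. Its angle is set differently from run to run. The measured angle is only rough: feel for the contact.
- mould: The plaster mould itself: the same axes as mould_center, origin at the centre of its underside, 20 lower.
- bowl: Bystander, loose, not to be disturbed: white bowl, 100 across the rim, 55 high.
- tool_pot: Bystander, loose, not to be disturbed: blue cup, 72 across and 85 high, holding wooden tools that stand to about 170.
- jar_green: Bystander, loose, not to be disturbed: green paint jar, 60 across, 75 high.
- jar_yellow: Bystander, loose, not to be disturbed: yellow paint jar, 60 across, 75 high.
- round_mould: Bystander, loose, not to be disturbed: round white plaster mould, 84 across, 30 high (not the one to clamp).
- brush: Bystander, loose, not to be disturbed: brush lying flat.
- wood_rib: Bystander, loose, not to be disturbed: flat wooden shaping board, 100 x 50 x 8.
There are look-alikes about, which are no part of the job. Leave any blue look-alike of the mould alone.

How it is judged:
By the outcome, as a careful person would: the job done as asked, in the order asked, and still so for the second after the job is handed in, with the robot touching nothing.
It also fails if it takes over 67 s, if anything falls off the work surface, if the arm or the gripper's body presses on something with over 40 N, if the wrist force passes 120 N, or if a joint passes its speed limit or range.

### The arm

A 7-joint arm with a two-finger parallel gripper is mounted at the origin on the work surface. World frame = base frame: x ahead of the robot, y to its left, z up, the work surface at z = 0. Lengths are in m, angles in rad, forces in N, time in s.
With the tool pointing down it reaches from about 0.4 to 0.85 m from the base axis. Payload 10.4 kg.
Tool frame: the origin (TCP) lies at the very end of the fingers, on their centre line; the grasp point (between the pads) lies r.pinch_z behind it (r.pinch_z is the distance from the TCP to the grasp point, in m); z points along the fingers, x is the direction in which the jaws open and shut, and the axes are right-handed (so a half turn about z gives the same grasp; the last joint's range is limited). The gripper opens to 87 mm and grips with 3 to 60 N. Pads are 19 mm wide; open, the fingers measure 117 mm over their backs; the gripper's body (75 mm by 190 mm) begins 51 mm behind the grasp point.
Start: joints at [-1.309, 0.332, -0.065, 1.46, 0.022, 1.35, -0.088], TCP at [0.176, 0.6, 0.189] pointing down, gripper open.
Joint ranges: [-2.6, 2.6], [-0.5, 2.12], [-1.47, 1.34], [0.16, 2.42], [-1.27, 4.41], [0.06, 2.06], [-2.6, 2.6]. Speed limits (rad/s): [2.22, 2.22, 2.79, 2.79, 3.14, 3.14, 3.14].

### API

Orientations are given as a unit quaternion [x, y, z, w].
In Python, from bench import r gives the robot as it stands.
- The arm moves only by the tool carry_out, never from a script. Its argument "increments" is text: rows parted by semicolons, each of 7 numbers parted by spaces: the turn, a rotation vector about the tool's x, y, z in degrees, then the shift along the tool's x, y, z in m, then the finger opening in m, from 0 to 0.087. A call has exactly 5 rows; each row is the pose to reach, as a shift and turn from the pose measured when the call began, along the tool's axes at that moment; what a row does not reach only later rows make up. A row lasts 1/8 s, in which the tool goes at most 62.5 mm and 10.7 degrees, less where a joint would pass 70% of its speed; a pose out of reach is approached as far as the arm can. A call with a gripper value outside its range is refused whole. The fingers move at their own pace and stop on an object; "squeeze" is the grip in N (left out, the last holds). Time passes only in rows, so rows that repeat a pose let the fingers close, or fill a call up. It gives the time, the measured TCP pose, the force and the opening at its end, in the units of the state.
- r.read_state(): the state, without advancing time (a new reading comes with each control period).
- r.camera(name): name is "side" or "top"; returns (picture, depth): 384x512x3 uint8, blue, green, red; 384x512 float32, m along the optical axis (not along the pixel's ray), 0 where there is no reading.
- r.camera_model(name): a dict with "K" (3x3 intrinsics, pixels), "extrinsics" (4x4, takes a point from camera to world coordinates). Camera axes: x right, y down, z forward; pixel columns grow to the right and rows downward; lengths in m; the calibration is good to about 2 mm. A picture is of the moment at which its call begins. camera_model takes no time and is no camera call.
- r.close_job(): hands the job in, once; it reports no verdict.
The state is a dict: "time": time; "joint_positions": joint angles; "joint_vel": joint speeds; "joint_torque": joint torques, N m; "ee_pos": TCP position; "eef_rot": TCP orientation; "ft_force": force on the tool from outside, world axes, zero at the start; "torque": the same for the moment, N m; "width": finger opening in m.
Only numpy, scipy, OpenCV 4.12 (cv2) and the standard library are available. Lean on these libraries where they do the work, as an engineer would, in place of code of your own. Each camera call takes 0.05 s, during which the arm holds its last target.

## Working session

There is one attempt and no reset: what is moved stays moved. The work goes in short steps, Python scripts to look and compute and a tool call to move; the robot and the scene stay as the last step left them, time stands still between calls to the robot, and variables do not carry over. Pictures are saved under pics/ and viewed, and the job is handed in when it is done.

Besides the shell and the picture viewer there is one more tool, called after ">>>" as a command line: name --argument value ..., lists and objects as JSON in quotes. carry_out: Moves the arm, as the interface text tells. Its arguments: {"type":"object","properties":{"increments":{"type":"string"},"squeeze":{"type":"number"}},"required":["increments"]}

```bash
ls; mkdir -p pics; cat > h.py <<'E'
import numpy as np, cv2
from bench import r
from scipy.spatial.transform import Rotation as R
def snap(n,tag):
    p,d=r.camera(n); cv2.imwrite(f'pics/{tag}.png',p); np.savez(f'{tag}.npz',p=p,d=d); return p,d
def cloud(n,d):
    m=r.camera_model(n);K=np.array(m['K']);E=np.array(m['extrinsics'])
    v,u=np.mgrid[:d.shape[0],:d.shape[1]]
    P=np.stack([(u-K[0,2])/K[0,0]*d,(v-K[1,2])/K[1,1]*d,d],-1)
    W=P@E[:3,:3].T+E[:3,3]; W[d==0]=np.nan; return W
E
python3 - <<'E'
from h import *
for n in('top','side'):
    p,d=snap(n,n+'0'); m=r.camera_model(n); print(np.round(m['K'],1),np.round(m['extrinsics'],3))
s=r.read_state();print(s,r.pinch_z)
E
```

```text
pics
[[356.9   0.  245.8]
 [  0.  356.9 186.3]
 [  0.    0.    1. ]] [[-0.067 -0.971  0.231  0.28 ]
 [-0.998  0.066 -0.012  0.018]
 [-0.004 -0.231 -0.973  1.235]
 [ 0.     0.     0.     1.   ]]
[[492.6   0.  260. ]
 [  0.  492.6 190.5]
 [  0.    0.    1. ]] [[ 9.410e-01 -2.580e-01  2.200e-01  2.540e-01]
 [-3.390e-01 -7.170e-01  6.090e-01 -8.390e-01]
 [ 1.000e-03 -6.480e-01 -7.620e-01  1.128e+00]
 [ 0.000e+00  0.000e+00  0.000e+00  1.000e+00]]
{'time': 0.1, 'joint_positions': array([-1.30861541,  0.33278172, -0.06468773,  1.46085852,  0.02157247,
        1.34990085, -0.08851249]), 'joint_vel': array([-0.00034224,  0.00024998,  0.00014202, -0.00189652, -0.00151507,
       -0.0006622 , -0.00195608]), 'joint_torque': array([ 1.06097137e-03, -6.24549437e+01,  2.41221901e-02, -3.90714419e+01,
       -6.16245274e-02,  3.67134379e-02,  1.03717805e-04]), 'ee_pos': array([0.1754851 , 0.59945188, 0.18834975]), 'eef_rot': array([ 8.00299053e-01,  5.99600727e-01, -4.91391749e-04,  3.89822619e-04]), 'ft_force': array([0.37491725, 0.29157083, 0.02754875]), 'torque': array([-0.06243517,  0.03706394,  0.01389584]), 'width': 0.08716922258810739} 0.0187
```

View pics/top0.png

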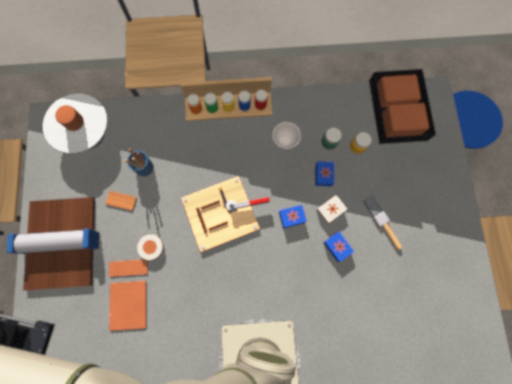

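View pics/side0.png

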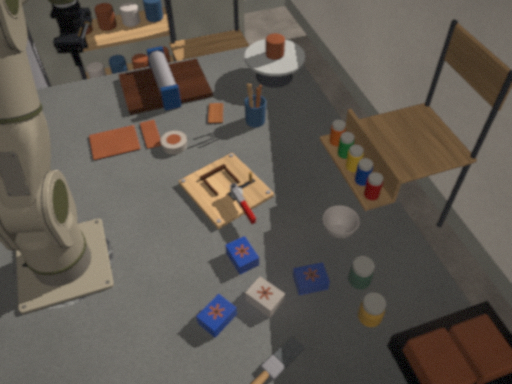

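The top view shows the jig at about (220,213), with its lever pointing right to (268,201). The white mould is at (332,208), with blue look-alikes around it. I'll zoom in and measure.

```bash
python3 - <<'E'
from h import *
z=np.load('top0.npz');p=z['p'];d=z['d']
cv2.imwrite('pics/c1.png',cv2.resize(p[165:265,170:300],None,fx=6,fy=6,interpolation=cv2.INTER_CUBIC))
cv2.imwrite('pics/c2.png',cv2.resize(p[145:265,270:410],None,fx=5,fy=5,interpolation=cv2.INTER_CUBIC))
W=cloud('top',d)
for v in range(190,232,4): print(v,[f"{W[v,u,0]:.3f},{W[v,u,1]:.3f},{W[v,u,2]*1000:.0f}" for u in range(310,358,5)])
np.save('W.npy',W)
z=np.load('side0.npz');p=z['p']
cv2.imwrite('pics/c3.png',cv2.resize(p[145:235,170:285],None,fx=6,fy=6,interpolation=cv2.INTER_CUBIC))
E
```

```text
190 ['0.544,-0.224,-2', '0.543,-0.241,-1', '0.542,-0.259,-0', '0.540,-0.276,-0', '0.540,-0.295,-5', '0.537,-0.311,4', '0.536,-0.328,4', '0.536,-0.348,-3', '0.534,-0.364,3', '0.532,-0.381,3']
194 ['0.530,-0.222,-3', '0.528,-0.239,2', '0.527,-0.257,-2', '0.526,-0.274,1', '0.525,-0.292,1', '0.523,-0.310,1', '0.522,-0.327,2', '0.521,-0.344,3', '0.520,-0.363,-0', '0.519,-0.381,-1']
198 ['0.515,-0.220,1', '0.514,-0.238,1', '0.513,-0.255,1', '0.511,-0.273,2', '0.510,-0.290,4', '0.502,-0.298,39', '0.508,-0.326,0', '0.506,-0.343,1', '0.504,-0.359,7', '0.504,-0.378,2']
202 ['0.501,-0.219,0', '0.499,-0.236,2', '0.498,-0.254,0', '0.498,-0.272,-1', '0.489,-0.279,40', '0.488,-0.296,40', '0.487,-0.313,41', '0.493,-0.341,-0', '0.491,-0.359,1', '0.490,-0.376,2']
206 ['0.486,-0.217,2', '0.486,-0.235,-1', '0.484,-0.251,4', '0.477,-0.261,38', '0.475,-0.277,42', '0.474,-0.294,41', '0.473,-0.311,40', '0.478,-0.339,3', '0.477,-0.357,-2', '0.476,-0.374,0']
210 ['0.473,-0.216,-1', '0.471,-0.233,1', '0.464,-0.241,42', '0.463,-0.259,40', '0.461,-0.275,42', '0.461,-0.293,38', '0.459,-0.309,43', '0.458,-0.326,40
[... 280 characters left out ...]
,-0.247,2', '0.435,-0.254,44', '0.434,-0.272,42', '0.439,-0.300,-1', '0.437,-0.316,3', '0.436,-0.333,2', '0.435,-0.351,2', '0.433,-0.367,5']
222 ['0.430,-0.210,3', '0.429,-0.228,3', '0.428,-0.245,2', '0.426,-0.261,8', '0.426,-0.280,1', '0.424,-0.296,5', '0.423,-0.314,3', '0.422,-0.332,-1', '0.421,-0.348,5', '0.420,-0.366,1']
226 ['0.417,-0.209,0', '0.416,-0.227,-1', '0.414,-0.244,1', '0.413,-0.261,3', '0.412,-0.279,0', '0.411,-0.295,2', '0.409,-0.311,6', '0.409,-0.330,-0', '0.407,-0.347,1', '0.406,-0.364,1']
230 ['0.403,-0.208,2', '0.402,-0.226,-3', '0.401,-0.242,1', '0.399,-0.260,-0', '0.398,-0.277,1', '0.397,-0.294,2', '0.396,-0.310,3', '0.394,-0.327,4', '0.393,-0.345,3', '0.392,-0.363,1']
```

View pics/c1.png

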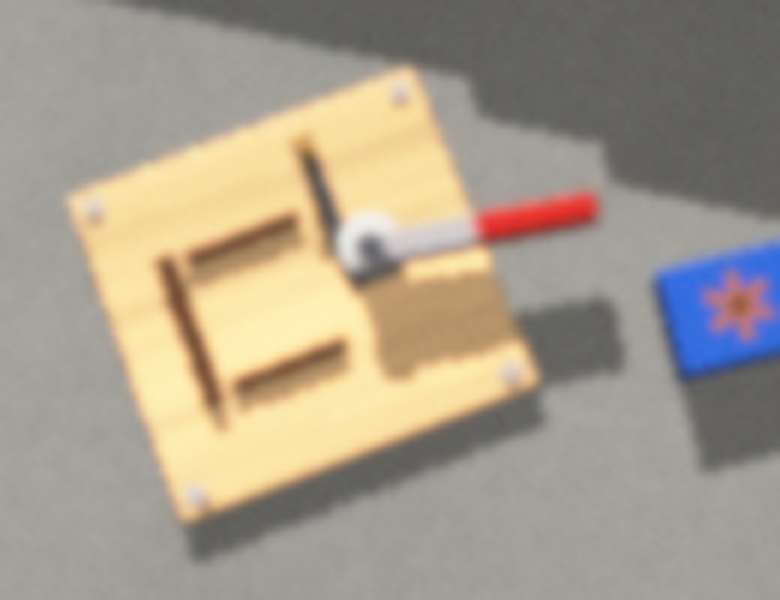

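View pics/c2.png

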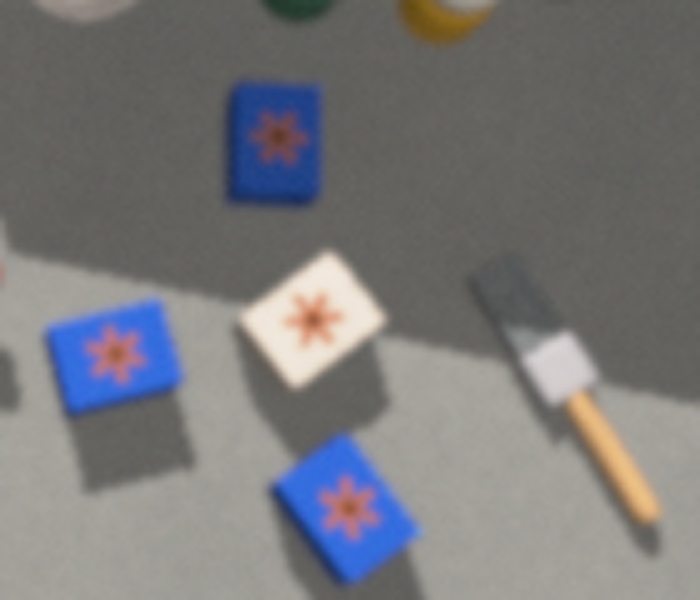

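View pics/c3.png

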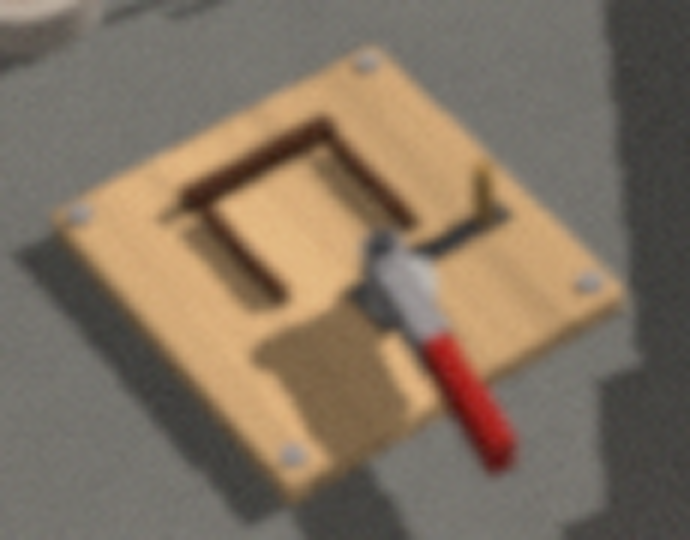

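```bash
cat >> h.py <<'E'
def onplane(n,uv,z):
    m=r.camera_model(n);K=np.array(m['K']);E=np.array(m['extrinsics'])
    uv=np.atleast_2d(uv).astype(float)
    ray=np.c_[(uv[:,0]-K[0,2])/K[0,0],(uv[:,1]-K[1,2])/K[1,1],np.ones(len(uv))]@E[:3,:3].T
    return E[:3,3]+ray*((z-E[2,3])/ray[:,2])[:,None]
def proj(n,X):
    m=r.camera_model(n);K=np.array(m['K']);E=np.array(m['extrinsics'])
    c=(np.atleast_2d(X)-E[:3,3])@E[:3,:3]; c=c@K.T; return c[:,:2]/c[:,2:]
def crop(x,y,s,ox,oy): return [(x+.5)/s-.5+ox,(y+.5)/s-.5+oy]
E
python3 - <<'E'
from h import *
def f(n,pts,z,s,ox,oy): 
    return onplane(n,[crop(x,y,s,ox,oy) for x,y in pts],z)
def rep(name,P):
    print(name,np.round(P*1000,1)[:,:2].tolist(),'c',np.round(P.mean(0)*1000,1))
    for i in range(4):
        e=P[(i+1)%4]-P[i]; print('  len',round(np.hypot(e[0],e[1])*1000,1),'ang',round(np.degrees(np.arctan2(e[1],e[0])),1))
rep('plate top',f('top',[(68,198),(413,66),(540,385),(185,522)],.018,6,170,165))
rep('plate side',f('side',[(55,215),(372,43),(625,300),(290,497)],.018,6,170,145))
rep('mould top',f('top',[(240,322),(330,249),(387,318),(297,389)],.04,5,270,145))
# lever: tip & grip on z=.06 plane
print('lever tip/red start/axis',np.round(f('top',[(598,207),(478,226),(368,244)],.06,6,170,165)*1000,1))
print('pin top',np.round(f('top',[(304,146)],.06,6,170,165)*1000,1), 'side',np.round(f('side',[(483,168)],.06,6,170,145)*1000,1))
print('bases',np.round(f('side',[(484,215)],.02,6,170,145)*1000,1))
# flower red segmentation etc; white mould subpixel via minAreaRect
z=np.load('top0.npz');p=z['p'];W=np.load('W.npy')
m=(W[...,2]>.03)&(W[...,0]>.40)&(W[...,0]<.54)&(W[...,1]<-.22)&(W[...,1]>-.35)
hsv=cv2.cvtColor(p,cv2.COLOR_BGR2HSV); m&=~((hsv[...,0]>100)&(hsv[...,0]<130)&(hsv[...,1]>100))
v,u=np.nonzero(m); X=onplane('top',np.c_[u,v],.04)
print(cv2.minAreaRect((X[:,:2]*1000).astype(np.float32)),len(X),X.mean(0))
# other obstacles tall
m=(W[...,2]>.02)&(W[...,0]>.3)&(W[...,0]<.8)&(abs(W[...,1])<.5)
n,l,st,c=cv2.connectedComponentsWithStats(m.astype(np.uint8))
for i in range(1,n):
    if st[i,4]>25: q=W[l==i]; print(st[i],np.round(np.nanmin(q,0),3),np.round(np.nanmax(q,0),3))
E
```

```text
plate top [[543.8, 231.1], [609.3, 26.4], [417.1, -33.8], [354.1, 170.4]] c [481.1  98.5  18. ]
  len 214.9 ang -72.3
  len 201.4 ang -162.6
  len 213.7 ang 107.1
  len 199.2 ang 17.7
plate side [[357.4, 168.5], [543.8, 230.5], [606.6, 20.0], [418.3, -38.8]] c [481.5  95.1  18. ]
  len 196.4 ang 18.4
  len 219.7 ang -73.4
  len 197.3 ang -162.7
  len 216.1 ang 106.4
mould top [[468.0, -234.1], [514.1, -301.2], [463.9, -333.7], [420.1, -267.0]] c [ 466.5 -284.    40. ]
  len 81.4 ang -55.5
  len 59.8 ang -147.0
  len 79.8 ang 123.4
  len 58.2 ang 34.5
lever tip/red start/axis [[509.4 -72.   60. ]
 [503.1  -4.3  60. ]
 [497.1  57.6  60. ]]
pin top [[555.5  90.3  60. ]] side [[557.8  89.6  60. ]]
bases [[559.3  94.1  20. ]]
((464.9961853027344, -280.88421630859375), (59.416107177734375, 82.71244812011719), 32.029598236083984) 425 [ 0.46480151 -0.28105868  0.04      ]
[376 111  12  32 177] [ 0.696 -0.5    0.02 ] [ 0.8   -0.488  0.066]
[272 122  29  28 358] [ 0.686 -0.199  0.02 ] [ 0.786 -0.101  0.062]
[ 97 125  10  18 116] [0.743 0.471 0.078] [0.8   0.5   0.098]
[322 128  19  21 296] [ 0
[... 196 characters left out ...]
 0.551 -0.306  0.02 ] [ 0.635 -0.239  0.05 ]
[218 186  52  32 428] [ 0.464 -0.071  0.02 ] [0.575 0.1   0.069]
[190 197  39  43 334] [0.395 0.072 0.02 ] [0.539 0.2   0.036]
[317 196  30  28 436] [ 0.42 -0.33  0.02] [ 0.509 -0.234  0.047]
[365 196  11  10  26] [ 0.473 -0.44   0.02 ] [ 0.504 -0.402  0.025]
[279 205  28  23 440] [ 0.415 -0.191  0.021] [ 0.486 -0.103  0.048]
[374 209  27  39 149] [ 0.324 -0.5    0.02 ] [ 0.456 -0.428  0.028]
[248 221   9   8  28] [ 0.42  -0.022  0.02 ] [0.445 0.005 0.028]
[237 223  15  10  33] [ 0.408 -0.004  0.02 ] [0.442 0.043 0.026]
[324 232  30  27 461] [ 0.3   -0.334  0.021] [ 0.386 -0.245  0.047]
[137 235  26  25 496] [0.34  0.298 0.02 ] [0.42  0.381 0.037]
```

```bash
python3 - <<'E'
from h import *
c=np.array([.4812,.097]);th=np.radians(17.3)
def J(x,y,z): 
    q=np.array([[np.cos(th),-np.sin(th)],[np.sin(th),np.cos(th)]])@np.array([x,y])/1000+c; return [q[0],q[1],z/1000]
def box(x0,x1,y0,y1,z): return [J(x0,y0,z),J(x1,y0,z),J(x1,y1,z),J(x0,y1,z)]
ax=np.array(J(0,-45,60))
print(ax)
def pol(a,l,w,z):
    a=np.radians(a);return [ax[0]+l*np.cos(a)-w*np.sin(a),ax[1]+l*np.sin(a)+w*np.cos(a),z]
mc=np.array([.4657,-.2825]);mt=np.radians(34)
M=[[mc[0]+a*np.cos(mt)-b*np.sin(mt),mc[1]+a*np.sin(mt)+b*np.cos(mt),.04] for a,b in((-.03,-.04),(.03,-.04),(.03,.04),(-.03,.04))]
polys=[box(-100,100,-107.5,107.5,18),box(-43,-35,-15,55,28),box(35,43,-15,55,28),box(-35,35,60.5,68,30),
 [pol(-83,0,-.008,.06),pol(-83,.13,-.008,.06),pol(-83,.13,.008,.06),pol(-83,0,.008,.06)],
 [pol(19.6,.065,.008,.06),pol(19.6,.075,.008,.06),pol(19.6,.075,.018,.06),pol(19.6,.065,.018,.06)],M]
for n,(x0,y0,x1,y1,s) in dict(top=(170,165,300,265,6),side=(165,145,285,235,6)).items():
    p=np.load(n+'0.npz')['p']
    def draw(p,x0,y0,x1,y1,s):
        im=cv2.resize(p[y0:y1,x0:x1],None,fx=s,fy=s,interpolation=cv2.INTER_CUBIC)
        for P in polys:
            uv=(proj(n,P)-[x0,y0]+.5)*s
            cv2.polylines(im,[np.int32(uv)],True,(0,255,0),1)
        return im
    cv2.imwrite(f'pics/ov_{n}.png',draw(p,x0,y0,x1,y1,s))
    if n=='top': cv2.imwrite('pics/ovm_top.png',draw(p,300,180,365,235,6))
    else: cv2.imwrite('pics/ovm_side.png',draw(p,230,260,300,330,6))
a=[cv2.imread(f'pics/ovm_{n}.png') for n in('top','side')]
cv2.imwrite('pics/ovm.png',np.hstack([x[:330] for x in a]))
E
```

```text
[0.49458187 0.05403576 0.06      ]
```

View pics/ov_top.png

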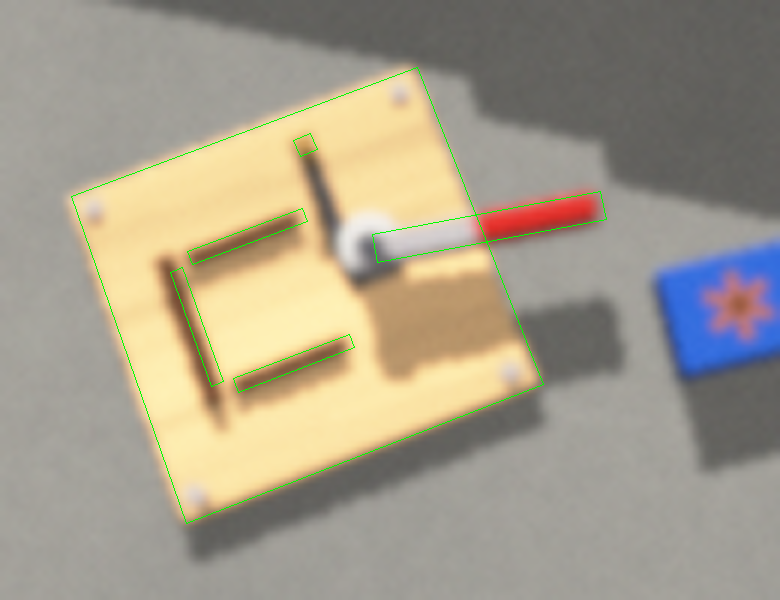

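View pics/ov_side.png

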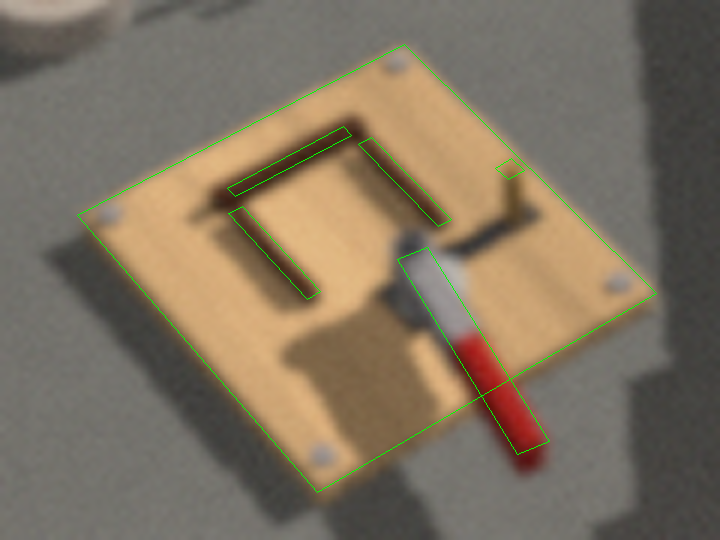

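View pics/ovm.png

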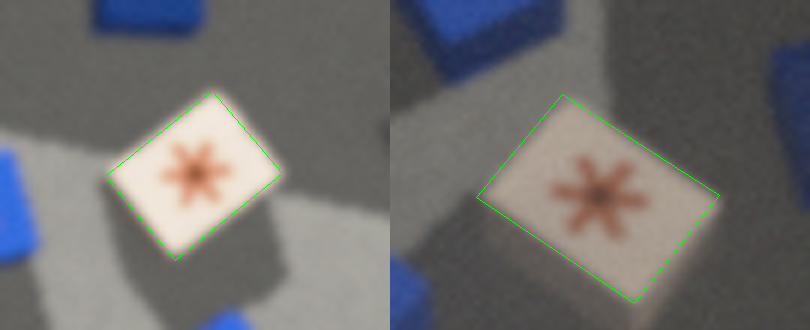

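```bash
cat >> h.py <<'E'
def down(yawdeg):
    a=np.radians(yawdeg);x=[np.cos(a),np.sin(a),0];y=[np.sin(a),-np.cos(a),0]
    return R.from_matrix(np.array([x,y,[0,0,-1]]).T)
def to(pos,yaw):
    s=r.read_state();q=R.from_quat(s['eef_rot']);x=q.as_matrix()[:,0]
    d=q.inv().apply(np.array(pos)-s['ee_pos'])
    print('t',round(s['time'],2),'pos',np.round(s['ee_pos'],4),'yaw',round(np.degrees(np.arctan2(x[1],x[0])),2),'F',np.round(s['ft_force'],1),'w',round(s['width'],4))
    print('  rot',np.round(np.degrees((q.inv()*down(yaw)).as_rotvec()),2),'shift',np.round(d,4))
E
python3 - <<'E'
from h import *
to([.42,.33,.22],55)
E
```

```text
t 0.1 pos [0.1755 0.5995 0.1883] yaw 73.68 F [0.4 0.3 0. ] w 0.0872
  rot [1.000e-02 7.000e-02 1.868e+01] shift [-0.1899  0.3104 -0.0314]
```

>>> carry_out --increments "0 0 2 -0.015 0.025 -0.01 0.087; 0 0 6 -0.05 0.08 -0.02 0.087; 0 0 10 -0.085 0.135 -0.03 0.087; 0 0 14 -0.12 0.19 -0.03 0.087; 0 0 18 -0.15 0.24 -0.03 0.087"

```text
time: 0.72
ee_pos: [0.3618, 0.3893, 0.2191]
eef_rot: [0.885, 0.465, -0.0, 0.0]
ft_force: [1.4, 0.5, -0.3]
width: 0.0871
```

```bash
python3 - <<'E'
from h import *
to([.47,.05,.22],40)
E
```

```text
t 0.72 pos [0.3618 0.3893 0.2191] yaw 55.45 F [ 1.4  0.5 -0.3] w 0.0871
  rot [ 0.02  0.02 15.45] shift [-0.2181  0.2815 -0.0007]
```

>>> carry_out --increments "0 0 3 -0.03 0.04 0 0.087; 0 0 6 -0.065 0.085 0 0.087; 0 0 9 -0.1 0.13 0 0.087; 0 0 12 -0.135 0.175 0 0.087; 0 0 15 -0.17 0.22 0 0.08"

```text
time: 1.35
ee_pos: [0.4467, 0.1216, 0.2196]
eef_rot: [0.939, 0.344, 0.0, -0.0]
ft_force: [0.5, -0.1, 0.6]
width: 0.0834
```

```bash
python3 - <<'E'
from h import *
to([.466,-.2825,.2],34)
E
```

```text
t 1.35 pos [0.4467 0.1216 0.2196] yaw 40.24 F [ 0.5 -0.1  0.6] w 0.0834
  rot [-0.01 -0.04  6.24] shift [-0.2463  0.3209  0.0194]
```

>>> carry_out --increments "0 0 1.2 -0.035 0.045 0 0.08; 0 0 2.4 -0.07 0.09 0 0.08; 0 0 3.6 -0.105 0.137 0 0.08; 0 0 5 -0.14 0.183 0 0.08; 0 0 6.2 -0.165 0.215 0 0.08"

```text
time: 1.98
ee_pos: [0.4585, -0.1527, 0.2197]
eef_rot: [0.957, 0.29, 0.001, -0.0]
ft_force: [0.7, 0.5, -0.1]
width: 0.0799
```

```bash
python3 - <<'E'
from h import *
to([.466,-.2825,.08],34)
E
```

```text
t 1.98 pos [ 0.4585 -0.1527  0.2197] yaw 33.77 F [ 0.7  0.5 -0.1] w 0.0799
  rot [-0.02 -0.09 -0.23] shift [-0.0661  0.1121  0.1396]
```

>>> carry_out --increments "0 0 -0.2 -0.018 0.03 0.01 0.08; 0 0 -0.2 -0.036 0.061 0.03 0.08; 0 0 -0.2 -0.054 0.092 0.05 0.08; 0 0 -0.2 -0.066 0.112 0.085 0.08; 0 0 -0.2 -0.066 0.112 0.125 0.08"

```text
time: 2.6
ee_pos: [0.4649, -0.2853, 0.0941]
eef_rot: [0.957, 0.29, 0.001, 0.0]
ft_force: [-0.2, 0.5, 0.9]
width: 0.08
```

```bash
python3 - <<'E'
from h import *
to([.466,-.2825,.019],34)
p,d=snap('side','side1')
cv2.imwrite('pics/s1.png',cv2.resize(p[200:350,170:370],None,fx=4,fy=4,interpolation=cv2.INTER_CUBIC))
E
```

```text
t 2.6 pos [ 0.4649 -0.2853  0.0941] yaw 33.7 F [-0.2  0.5  0.9] w 0.08
  rot [ 0.06 -0.11 -0.3 ] shift [ 0.0023 -0.0018  0.0751]
```

View pics/s1.png

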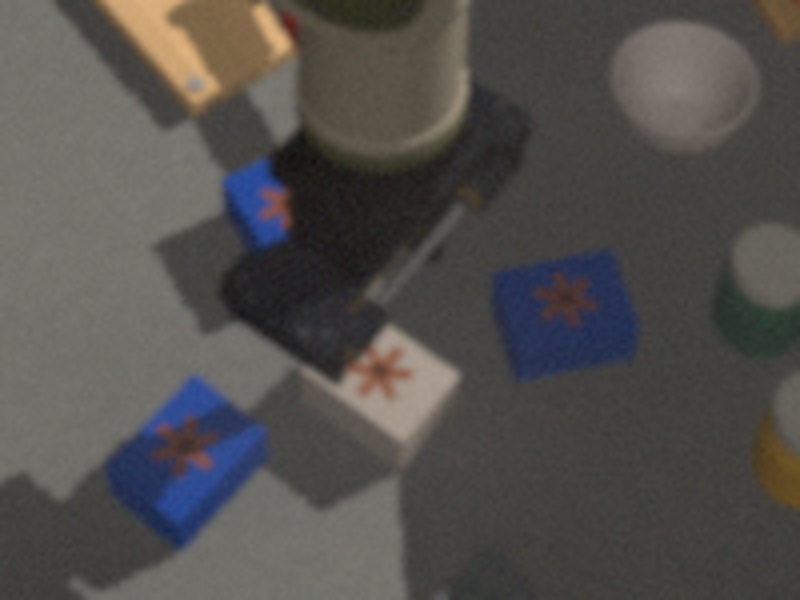

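The gripper is above the white mould (view position 380,370) and clear of the blue blocks. I'll descend.

>>> carry_out --increments "0 0 -0.3 0.0023 -0.0018 0.02 0.08; 0 0 -0.3 0.0023 -0.0018 0.04 0.08; 0 0 -0.3 0.0023 -0.0018 0.06 0.08; 0 0 -0.3 0.0023 -0.0018 0.07 0.08; 0 0 -0.3 0.0023 -0.0018 0.075 0.08"

```text
time: 3.28
ee_pos: [0.4629, -0.2796, 0.0138]
eef_rot: [0.956, 0.293, -0.002, -0.002]
ft_force: [0.5, 0.4, 0.6]
width: 0.0803
```

```bash
python3 - <<'E'
from h import *
to([.466,-.2825,.019],34)
E
```

```text
t 3.27 pos [ 0.4629 -0.2796  0.0138] yaw 34.07 F [0.5 0.4 0.6] w 0.0803
  rot [-0.29  0.11  0.07] shift [ 0.0009  0.0041 -0.0052]
```

>>> carry_out --increments "-0.3 0.1 0 0.0008 0.003 -0.005 0.08; -0.3 0.1 0 0.0008 0.003 -0.005 0.08; -0.3 0.1 0 0.0008 0.003 -0.005 0.05; -0.3 0.1 0 0.0008 0.003 -0.005 0.05; -0.3 0.1 0 0.0008 0.003 -0.005 0.05" --squeeze 25

```text
time: 3.9
ee_pos: [0.4653, -0.2816, 0.0188]
eef_rot: [0.956, 0.293, -0.0, 0.0]
ft_force: [-0.3, 0.3, 0.3]
width: 0.0581
```

```bash
python3 - <<'E'
from h import *
to([.466,-.2825,.12],34)
E
```

```text
t 3.9 pos [ 0.4653 -0.2816  0.0188] yaw 34.08 F [-0.3  0.3  0.3] w 0.0581
  rot [0.   0.01 0.08] shift [ 1.000e-04  1.100e-03 -1.012e-01]
```

>>> carry_out --increments "0 0 0 0 0 0 0.05; 0 0 0 0 0 -0.015 0.05; 0 0 0 0 0 -0.04 0.05; 0 0 0 0 0 -0.07 0.05; 0 0 0 0 0 -0.1 0.05" --squeeze 30

```text
time: 4.53
ee_pos: [0.4653, -0.2819, 0.1208]
eef_rot: [0.956, 0.293, 0.0, 0.0]
ft_force: [0.5, 0.9, 1.0]
width: 0.0505
```

```bash
python3 - <<'E'
from h import *
c=np.array([.4807,.0984]);th=np.radians(17.3)
t=c+np.array([[np.cos(th),-np.sin(th)],[np.sin(th),np.cos(th)]])@[0,.0165]
print(t)
to([t[0],t[1],.12],17.3)
p,d=snap('side','side2')
cv2.imwrite('pics/s2.png',cv2.resize(p[200:350,170:370],None,fx=4,fy=4,interpolation=cv2.INTER_CUBIC))
E
```

```text
[0.47579331 0.11415355]
t 4.53 pos [ 0.4653 -0.2819  0.1208] yaw 34.05 F [0.5 0.9 1. ] w 0.0505
  rot [ 0.03 -0.02 16.75] shift [ 0.2305 -0.3222  0.0006]
```

View pics/s2.png

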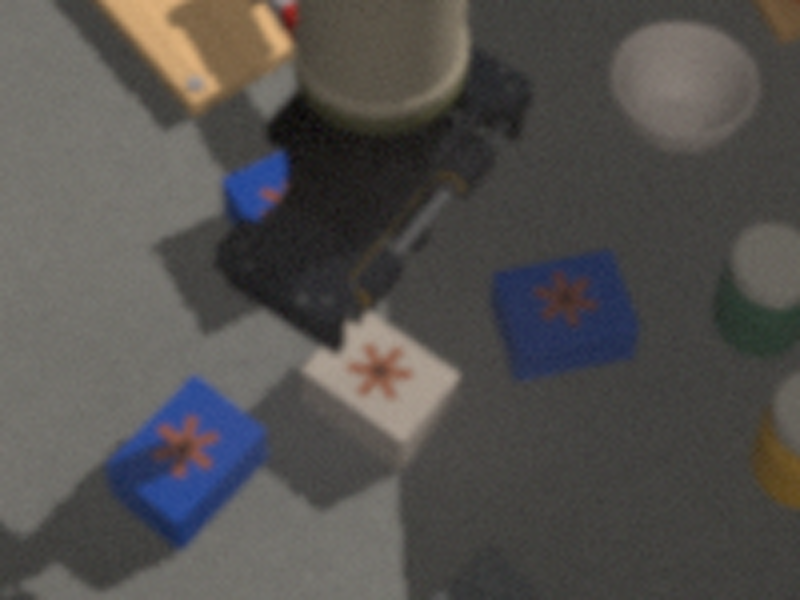

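```bash
python3 - <<'E'
from h import *
s=r.read_state();print(s['ee_pos'],s['width'])
P=s['ee_pos'];x=R.from_quat(s['eef_rot']).as_matrix()[:,0]
for n in('side','top'):
    p,d=snap(n,n+'3')
    o=(170,200,4) if n=='side' else (270,145,5)
    w,h=(200,150) if n=='side' else (140,120)
    im=cv2.resize(p[o[1]:o[1]+h,o[0]:o[0]+w],None,fx=o[2],fy=o[2],interpolation=cv2.INTER_CUBIC)
    for q,col in((P,(0,255,0)),(P+x*.025,(0,255,255)),(P-x*.025,(255,255,0)),(np.array([.466,-.2825,.04]),(255,0,255))):
        uv=(proj(n,q)[0]-o[:2]+.5)*o[2]; print(n,uv); cv2.circle(im,tuple(int(a) for a in uv),5,col,-1)
    cv2.imwrite(f'pics/t_{n}.png',im)
E
```

```text
[ 0.46687128 -0.28312418  0.12445315] 0.04986612821289363
side [381.78965131 300.48650389]
side [406.57866212 270.60172731]
side [356.43313865 331.05544114]
side [378.98560331 370.97284054]
top [343.67587155 296.37086125]
top [317.61937966 265.7473293 ]
top [369.94330752 327.24231041]
top [311.97929378 320.5641952 ]
```

View pics/t_side.png

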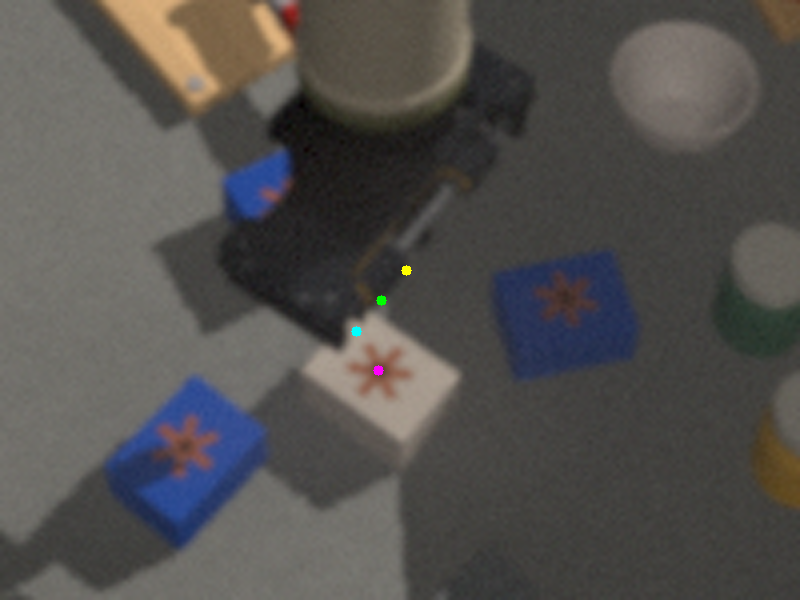

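View pics/t_top.png

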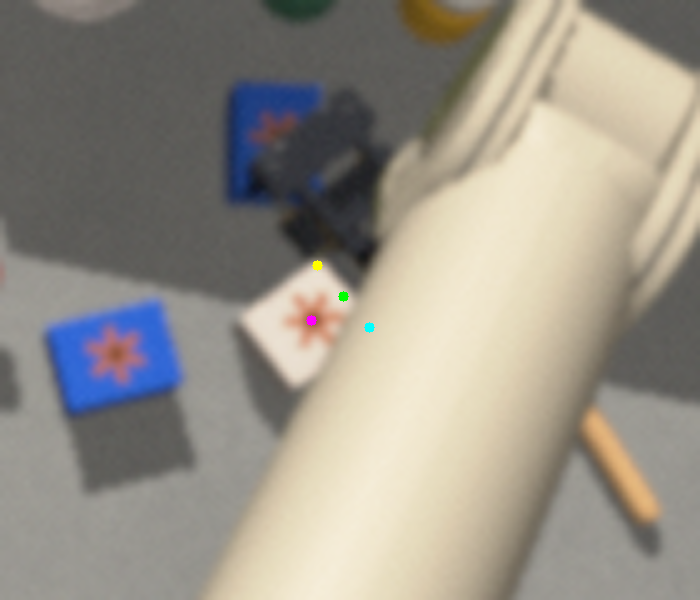

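```bash
python3 - <<'E'
from h import *
s=r.read_state();P=s['ee_pos'];Rm=R.from_quat(s['eef_rot']).as_matrix()
print(P,np.round(Rm,3))
for n in('side','top'):
    z=np.load(n+'3.npz');W=cloud(n,z['d']); dark=z['p'].max(-1)<75
    T=(W-P)@Rm
    m=dark&(np.abs(T)<.15).all(-1)&(T[...,2]<.03)
    q=T[m]*1000
    print(n,len(q))
    for lo in range(-120,40,10):
        k=q[(q[:,2]>=lo)&(q[:,2]<lo+10)]
        if len(k)>3: print(lo,len(k),'x',np.round(np.percentile(k[:,0],[2,25,50,75,98])),'y',np.round(np.percentile(k[:,1],[2,50,98])))
E
```

```text
[ 0.46631797 -0.28222493  0.12098839] [[ 0.828  0.56   0.003]
 [ 0.56  -0.828 -0.001]
 [ 0.002  0.003 -1.   ]]
side 1517
-120 116 x [-89. -87. -32.  50.  81.] y [-29.  34.  40.]
-110 39 x [-88. -88. -87.  31.  83.] y [-34.   5.  38.]
-100 4 x [30. 32. 35. 36. 36.] y [12. 13. 13.]
-90 13 x [23. 26. 29. 29. 36.] y [ 7. 11. 13.]
-80 4 x [23. 24. 25. 26. 27.] y [ 5. 10. 12.]
-70 4 x [24. 24. 25. 26. 28.] y [3. 4. 7.]
-60 9 x [-25.  24.  25.  26.  29.] y [-3.  2. 13.]
-50 19 x [-34.  23.  25.  26.  31.] y [-5. 10. 13.]
-40 5 x [24. 26. 26. 30. 33.] y [-3. 11. 12.]
top 468
-120 10 x [32. 38. 45. 70. 81.] y [-38. -37. -33.]
-90 5 x [25. 25. 27. 27. 27.] y [-9.  6. 10.]
```

```bash
python3 - <<'E'
from h import *
s=r.read_state();P=s['ee_pos'];Rm=R.from_quat(s['eef_rot']).as_matrix()
print(P)
for n in('side','top'):
    z=np.load(n+'3.npz');W=cloud(n,z['d']); T=(W-P)@Rm*1000
    m=(np.abs(T[...,0])<60)&(np.abs(T[...,1])<25)&(T[...,2]>-130)&(T[...,2]<60)
    for v,u in np.argwhere(m):
        if T[v,u,2]>-75: print(n,u,v,np.round(T[v,u]),z['p'][v,u])
    q=T[(np.abs(T[...,0])<100)&(np.abs(T[...,1])<60)&(T[...,2]>-200)&(T[...,2]<-90)]
    print(np.histogram(q[:,2],bins=np.arange(-200,-85,5)))
E
```

```text
[ 0.46631797 -0.28222493  0.12098839]
side 273 252 [ 26.   5. -71.] [31 35 38]
side 274 252 [ 25.   8. -75.] [48 47 50]
side 272 253 [ 24.   3. -66.] [40 41 42]
side 273 253 [ 28.   3. -62.] [41 42 47]
side 274 253 [ 26.   7. -68.] [51 51 54]
side 271 254 [ 26.  -1. -58.] [36 40 40]
side 272 254 [ 26.   2. -59.] [43 47 47]
side 273 254 [ 24.   6. -65.] [52 54 53]
side 270 255 [ 25.  -3. -52.] [36 42 44]
side 271 255 [ 23.   1. -58.] [43 41 44]
side 272 255 [ 25.   2. -57.] [50 51 55]
side 269 256 [ 25.  -6. -46.] [36 41 45]
side 270 256 [ 25.  -3. -49.] [39 45 48]
side 271 256 [ 24.   1. -53.] [48 47 49]
side 277 256 [ 30.  13. -57.] [62 63 65]
side 269 257 [ 24.  -5. -43.] [42 48 50]
side 270 257 [ 25.  -3. -45.] [46 47 50]
side 271 257 [ 25.   0. -47.] [59 60 62]
side 277 257 [ 29.  14. -54.] [50 54 56]
side 269 258 [ 23.  -4. -41.] [49 50 53]
side 270 258 [ 26.  -3. -38.] [58 60 61]
side 276 258 [ 30.  10. -45.] [43 43 45]
side 277 258 [ 32.  12. -45.] [46 49 52]
side 275 259 [ 26.  11. -47.] [48 48 50]
side 276 259 [ 29.  11. -44.] [40 40 41]
side 277 259 [ 31.  13. -42.] [47 48 
[... 834 characters left out ...]
array([ 61,  40,  29,  29,  29,  31,  29,  36,  66, 183, 788, 114,  58,
       104, 165, 139,  69,  61,  40,   2,   0,   4]), array([-200, -195, -190, -185, -180, -175, -170, -165, -160, -155, -150,
       -145, -140, -135, -130, -125, -120, -115, -110, -105, -100,  -95,
        -90]))
top 336 195 [ 25.  -9. -74.] [59 62 66]
top 332 197 [ 28. -10. -34.] [127 137 145]
top 333 197 [ 26.  -8. -37.] [133 144 154]
(array([  3,   0,   0,   0,   0,   0,   0,   2,   2,  88, 261,  29,   9,
        87,  95,  35,  11,   7,   0,   0,   0,   0]), array([-200, -195, -190, -185, -180, -175, -170, -165, -160, -155, -150,
       -145, -140, -135, -130, -125, -120, -115, -110, -105, -100,  -95,
        -90]))
```

```bash
python3 - <<'E'
from h import *
p=np.load('side3.npz')['p']
cv2.imwrite('pics/s3z.png',cv2.resize(cv2.convertScaleAbs(p[235:300,215:300],alpha=2.2),None,fx=9,fy=9,interpolation=cv2.INTER_CUBIC))
E
```

```text
(no output)
```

View pics/s3z.png

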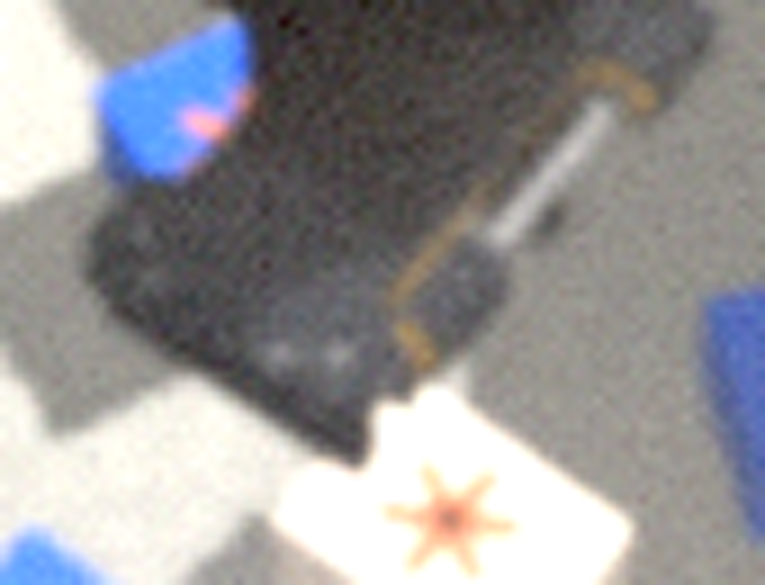

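The mould was missed. It still lies at view position (380,370), and the depth data put the fingertips and the gripper body about 35 mm higher than the reported TCP. I'll reopen, go part way down and measure this again before going lower.

>>> carry_out --increments "0 0 0 0 0 0 0.08; 0 0 0 0 0 0 0.08; 0 0 0 0 0 0.01 0.08; 0 0 0 0 0 0.02 0.08; 0 0 0 0 0 0.025 0.08"

```text
time: 5.3
ee_pos: [0.4658, -0.282, 0.0947]
eef_rot: [0.956, 0.293, 0.001, 0.001]
ft_force: [0.1, 0.9, 0.1]
width: 0.0796
```

```bash
cat >> h.py <<'E'
def tips(n,tag,w):
    s=r.read_state();P=s['ee_pos'];Rm=R.from_quat(s['eef_rot']).as_matrix()
    p,d=snap(n,tag);W=cloud(n,d);T=(W-P)@Rm*1000
    print(P,s['width'])
    a=np.abs(T[...,0]);m=(a>w)&(a<60)&(np.abs(T[...,1])<18)&(T[...,2]>-75)&(W[...,2]>.05)
    for sg in(1,-1):
        q=T[m&(T[...,0]*sg>0)]
        if len(q): print(n,sg,len(q),'z hi pct',np.round(np.percentile(q[:,2],[50,80,90,95,100])),'x',np.round(np.percentile(q[:,0],[5,50,95])),'y',np.round(np.percentile(q[:,1],[5,95])))
    q=T[(np.abs(T[...,0])<100)&(np.abs(T[...,1])<45)&(T[...,2]>-140)&(T[...,2]<-80)]
    print('body lower',np.round(np.percentile(q[:,2],[50,90,98])))
E
python3 - <<'E'
from h import *
tips('side','side4',30)
to([.466,-.2825,.019],34)
E
```

```text
[ 0.46577027 -0.28203155  0.09472459] 0.07957215456537366
side 1 34 z hi pct [-45. -37. -34. -34. -27.] x [38. 40. 46.] y [-7. 12.]
side -1 1 z hi pct [-33. -33. -33. -33. -33.] x [-42. -42. -42.] y [10. 10.]
body lower [-123. -109. -100.]
t 5.35 pos [ 0.4657 -0.2819  0.0945] yaw 34.06 F [-0.8  0.5 -0.8] w 0.0796
  rot [ 0.07 -0.05  0.06] shift [-0.0001  0.0006  0.0755]
```

>>> carry_out --increments "0 0 0 0 0.0006 0.015 0.08; 0 0 0 0 0.0006 0.032 0.08; 0 0 0 0 0.0006 0.05 0.08; 0 0 0 0 0.0006 0.065 0.08; 0 0 0 0 0.0006 0.072 0.08"

```text
time: 5.98
ee_pos: [0.4656, -0.2823, 0.0212]
eef_rot: [0.956, 0.293, 0.0, 0.0]
ft_force: [-0.3, 0.4, -0.3]
width: 0.0799
```

```bash
python3 - <<'E'
from h import *
to([.466,-.2825,-.014],34)
E
```

```text
t 5.97 pos [ 0.4656 -0.2823  0.0212] yaw 34.05 F [-0.3  0.4 -0.3] w 0.0799
  rot [0.02 0.   0.05] shift [0.0003 0.0003 0.0352]
```

>>> carry_out --increments "0 0 0 0 0 0.007 0.08; 0 0 0 0 0 0.014 0.08; 0 0 0 0 0 0.021 0.08; 0 0 0 0 0 0.028 0.08; 0 0 0 0 0 0.034 0.08"

```text
time: 6.6
ee_pos: [0.4656, -0.2823, -0.0131]
eef_rot: [0.956, 0.293, 0.0, 0.0]
ft_force: [0.7, 0.3, -0.2]
width: 0.08
```

```bash
python3 - <<'E'
from h import *
tips('side','side5',30)
to([.466,-.2825,-.014],34)
p=np.load('side5.npz')['p']
cv2.imwrite('pics/s5.png',cv2.resize(cv2.convertScaleAbs(p[235:325,215:315],alpha=2),None,fx=6,fy=6,interpolation=cv2.INTER_CUBIC))
E
```

```text
[ 0.46561201 -0.28234639 -0.01314765] 0.07997551527589025
side 1 6 z hi pct [-74. -70. -70. -70. -70.] x [39. 42. 46.] y [ 8. 12.]
body lower [-122. -109. -103.]
t 6.65 pos [ 0.4652 -0.2821 -0.0138] yaw 34.06 F [-0.9  0.7  0.5] w 0.0802
  rot [-0.03  0.03  0.06] shift [0.0004 0.0008 0.0002]
```

View pics/s5.png

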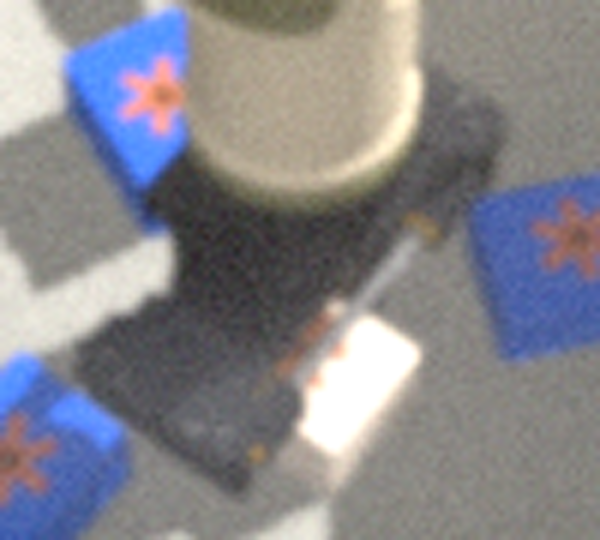

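The reported z is negative with no contact, which confirms the offset. The fingers now straddle the mould, so I'll close them.

>>> carry_out --increments "0 0 0 0 0 0 0.045; 0 0 0 0 0 0 0.045; 0 0 0 0 0 0 0.045; 0 0 0 0 0 0 0.045; 0 0 0 0 0 0 0.045" --squeeze 30

```text
time: 7.28
ee_pos: [0.4655, -0.282, -0.0136]
eef_rot: [0.956, 0.293, -0.0, -0.0]
ft_force: [-0.1, 1.5, 1.5]
width: 0.06
```

>>> carry_out --increments "0 0 0 0 0 -0.005 0.045; 0 0 0 0 0 -0.02 0.045; 0 0 0 0 0 -0.04 0.045; 0 0 0 0 0 -0.06 0.045; 0 0 0 0 0 -0.07 0.045"

```text
time: 7.9
ee_pos: [0.4662, -0.2824, 0.0583]
eef_rot: [0.956, 0.293, 0.001, 0.0]
ft_force: [0.6, -0.3, -1.4]
width: 0.06
```

```bash
python3 - <<'E'
from h import *
to([.4758,.1141,.1],17.3)
p,d=snap('side','side6')
cv2.imwrite('pics/s6.png',cv2.resize(p[180:350,170:370],None,fx=3,fy=3,interpolation=cv2.INTER_CUBIC))
E
```

```text
t 7.9 pos [ 0.4662 -0.2824  0.0583] yaw 34.07 F [ 0.6 -0.3 -1.4] w 0.06
  rot [ 0.06 -0.09 16.77] shift [ 0.2301 -0.323  -0.0418]
```

View pics/s6.png

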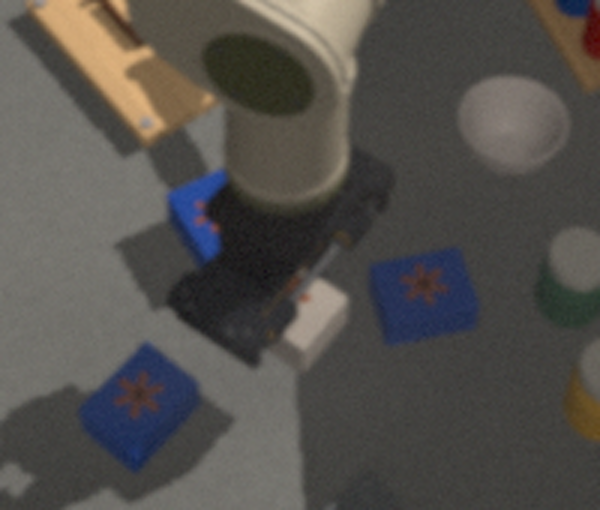

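The mould is held at 60 mm width and is lifted. I'll carry it to the jig.

>>> carry_out --increments "0 0 2 0.01 -0.015 -0.025 0.045; 0 0 5 0.035 -0.05 -0.035 0.045; 0 0 9 0.07 -0.1 -0.04 0.045; 0 0 13 0.105 -0.15 -0.04 0.045; 0 0 16 0.14 -0.195 -0.04 0.045"

```text
time: 8.57
ee_pos: [0.4728, -0.0403, 0.0989]
eef_rot: [0.988, 0.156, 0.001, 0.0]
ft_force: [0.5, 0.3, -1.5]
width: 0.0603
```

```bash
python3 - <<'E'
from h import *
to([.4758,.1141,.09],17.3)
E
```

```text
t 8.57 pos [ 0.4728 -0.0403  0.0989] yaw 17.98 F [ 0.5  0.3 -1.5] w 0.0603
  rot [ 0.03 -0.17  0.68] shift [ 0.0505 -0.1459  0.009 ]
```

>>> carry_out --increments "0 0 0.2 0.011 -0.032 0 0.045; 0 0 0.4 0.025 -0.073 0 0.045; 0 0 0.6 0.038 -0.112 0 0.045; 0 0 0.7 0.047 -0.136 0 0.045; 0 0 0.7 0.05 -0.146 0 0.045"

```text
time: 9.2
ee_pos: [0.4749, 0.1153, 0.0987]
eef_rot: [0.988, 0.151, 0.001, 0.0]
ft_force: [-0.4, 0.7, -1.3]
width: 0.0597
```

```bash
python3 - <<'E'
from h import *
to([.4758,.1141,.0044],17.3)
for n in('side','top'):
    p,d=snap(n,n+'7')
cv2.imwrite('pics/s7.png',cv2.resize(np.load('side7.npz')['p'][130:245,165:285],None,fx=5,fy=5,interpolation=cv2.INTER_CUBIC))
cv2.imwrite('pics/t7.png',cv2.resize(np.load('top7.npz')['p'][165:265,170:300],None,fx=5,fy=5,interpolation=cv2.INTER_CUBIC))
E
```

```text
t 9.2 pos [0.4749 0.1153 0.0987] yaw 17.4 F [-0.4  0.7 -1.3] w 0.0597
  rot [ 0.04 -0.14  0.1 ] shift [0.0002 0.0014 0.0943]
```

View pics/s7.png

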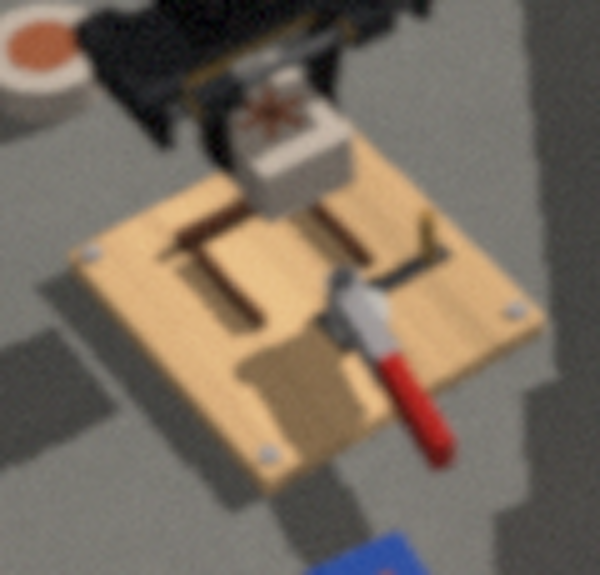

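View pics/t7.png

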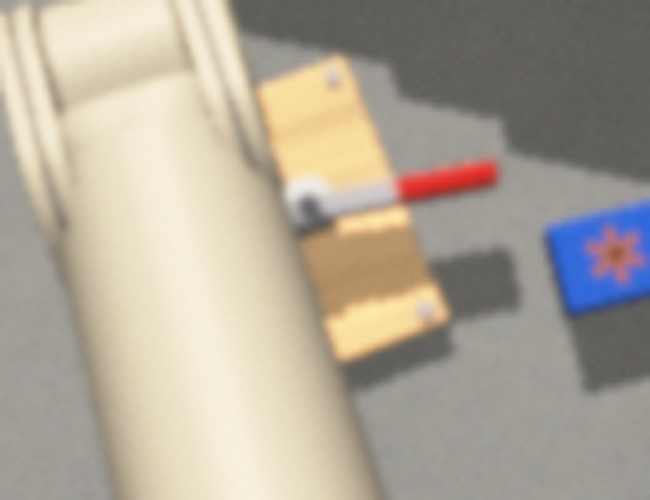

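>>> carry_out --increments "0 0 0.1 0.0002 0.0014 0.012 0.045; 0 0 0.1 0.0002 0.0014 0.03 0.045; 0 0 0.1 0.0002 0.0014 0.05 0.045; 0 0 0.1 0.0002 0.0014 0.064 0.045; 0 0 0.1 0.0002 0.0014 0.072 0.045"

```text
time: 9.93
ee_pos: [0.4755, 0.1122, 0.0258]
eef_rot: [0.989, 0.149, 0.001, 0.0]
ft_force: [0.2, -0.2, -1.8]
width: 0.0599
```

```bash
cat >> h.py <<'E'
JC=np.array([.4807,.0984]);JT=17.3
def J(x,y,z,c=None,t=None):
    c=JC if c is None else c; a=np.radians(JT if t is None else t)
    q=np.array([[np.cos(a),-np.sin(a)],[np.sin(a),np.cos(a)]])@np.array([x,y])/1000+c; return [q[0],q[1],z/1000]
def ov(n,tag,polys,win,s,alpha=1.4):
    x0,y0,x1,y1=win;p=np.load(f'{tag}.npz')['p']
    im=cv2.convertScaleAbs(cv2.resize(p[y0:y1,x0:x1],None,fx=s,fy=s,interpolation=cv2.INTER_CUBIC),alpha=alpha)
    for P,c in polys: cv2.polylines(im,[np.int32((proj(n,P)-[x0,y0]+.5)*s)],True,c,1)
    return im
def heldbox():
    s=r.read_state();P=s['ee_pos'];x=R.from_quat(s['eef_rot']).as_matrix()[:,0];y=np.array([-x[1],x[0],0])
    zb=P[2]+.0136
    return [[[*(P+sx*.03*x+sy*.04*y)[:2],zb+h] for sx,sy in((-1,-1),(1,-1),(1,1),(-1,1))] for h in(0,.04)]
E
python3 - <<'E'
from h import *
to([.4758,.1141,.0044],17.3)
snap('side','side8')
b=heldbox()
G=(0,255,0);C=(255,255,0)
pl=[([J(-100,-107.5,18),J(100,-107.5,18),J(100,107.5,18),J(-100,107.5,18)],C),([J(-35,-15,28),J(-35,55,28),J(-43,55,28),J(-43,-15,28)],C),([J(35,-15,28),J(35,55,28),J(43,55,28),J(43,-15,28)],C),([J(-35,60.5,30),J(35,60.5,30)],C),(b[0],(0,0,255)),(b[1],G)]
cv2.imwrite('pics/s8.png',ov('side','side8',pl,(165,130,285,230),6))
E
```

```text
t 9.93 pos [0.4755 0.1122 0.0258] yaw 17.18 F [ 0.2 -0.2 -1.8] w 0.0599
  rot [ 0.07 -0.08 -0.12] shift [ 0.0008 -0.0018  0.0214]
```

View pics/s8.png

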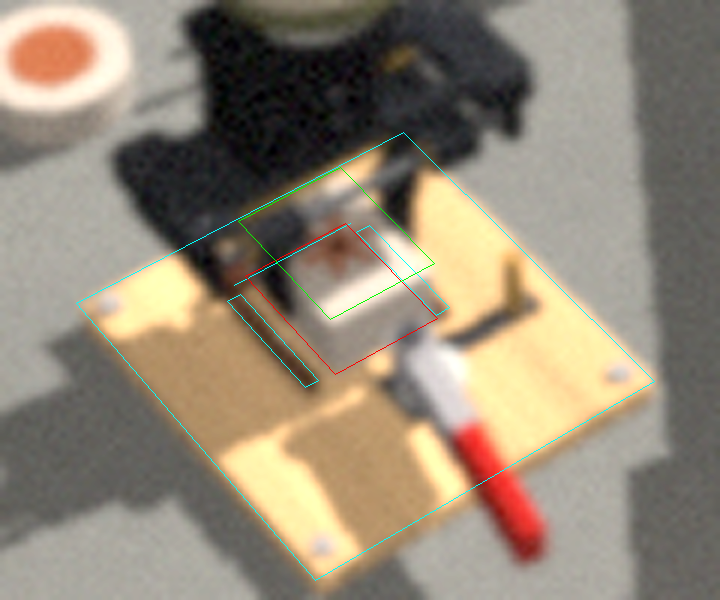

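>>> carry_out --increments "0 0 -0.1 0.0008 -0.0015 0.003 0.045; 0 0 -0.1 0.0008 -0.0015 0.007 0.045; 0 0 -0.1 0.0008 -0.0015 0.011 0.045; 0 0 -0.1 0.0008 -0.0015 0.014 0.045; 0 0 -0.1 0.0008 -0.0015 0.016 0.045"

```text
time: 10.6
ee_pos: [0.4756, 0.114, 0.0092]
eef_rot: [0.989, 0.15, 0.001, 0.001]
ft_force: [0.0, -0.9, -2.4]
width: 0.0596
```

```bash
python3 - <<'E'
from h import *
to([.4758,.1141,.0044],17.3)
E
```

```text
t 10.6 pos [0.4756 0.114  0.0092] yaw 17.31 F [ 0.  -0.9 -2.4] w 0.0596
  rot [ 0.07 -0.05  0.01] shift [ 0.0003 -0.0001  0.0048]
```

>>> carry_out --increments "0 0 0 0.0003 0 0.001 0.045; 0 0 0 0.0003 0 0.002 0.045; 0 0 0 0.0003 0 0.003 0.045; 0 0 0 0.0003 0 0.004 0.045; 0 0 0 0.0003 0 0.0045 0.045"

```text
time: 11.22
ee_pos: [0.4759, 0.114, 0.0046]
eef_rot: [0.989, 0.15, 0.001, 0.001]
ft_force: [-0.2, -0.2, -2.0]
width: 0.06
```

```bash
python3 - <<'E'
from h import *
to([.4758,.1141,.0044],17.3)
snap('side','side9')
b=heldbox()
G=(0,255,0);C=(255,255,0)
pl=[([J(-35,-15,28),J(-35,55,28),J(-43,55,28),J(-43,-15,28)],C),([J(35,-15,28),J(35,55,28),J(43,55,28),J(43,-15,28)],C),([J(-35,60.5,30),J(35,60.5,30)],C),(b[1],G)]
cv2.imwrite('pics/s9.png',ov('side','side9',pl,(165,130,285,230),6,1.8))
E
```

```text
t 11.22 pos [0.4759 0.114  0.0046] yaw 17.31 F [-0.2 -0.2 -2. ] w 0.06
  rot [ 0.07 -0.05  0.01] shift [-0.     -0.0001  0.0002]
```

View pics/s9.png

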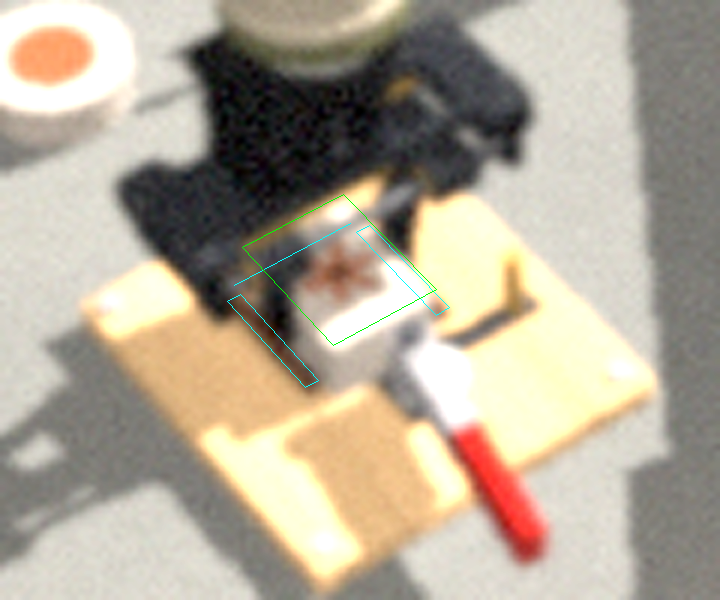

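>>> carry_out --increments "0 0 0 0 0 0.0004 0.045; 0 0 0 0 0 0.0008 0.045; 0 0 0 0 0 0.0012 0.045; 0 0 0 0 0 0.0016 0.045; 0 0 0 0 0 0.0016 0.045"

```text
time: 11.9
ee_pos: [0.4759, 0.1141, 0.0043]
eef_rot: [0.989, 0.15, 0.0, 0.0]
ft_force: [-9.0, -3.2, 21.3]
width: 0.0599
```

>>> carry_out --increments "0 0 0 0 0 -0.0004 0.045; 0 0 0 0 0 -0.0004 0.07; 0 0 0 0 0 -0.0004 0.075; 0 0 0 0 0 -0.0004 0.075; 0 0 0 0 0 -0.0004 0.075"

```text
time: 12.52
ee_pos: [0.4759, 0.1141, 0.0046]
eef_rot: [0.989, 0.15, 0.0, 0.0]
ft_force: [0.4, -0.3, -0.0]
width: 0.0746
```

>>> carry_out --increments "0 0 0 0 0 -0.005 0.075; 0 0 0 0 0 -0.02 0.075; 0 0 0 0 0 -0.045 0.075; 0 0 0 0 0 -0.075 0.075; 0 0 0 0 0 -0.1 0.075"

```text
time: 13.15
ee_pos: [0.4762, 0.114, 0.1068]
eef_rot: [0.989, 0.15, 0.001, -0.0]
ft_force: [0.3, 0.7, 0.3]
width: 0.0751
```

```bash
python3 - <<'E'
from h import *
to([.4758,.1141,.1],17.3)
snap('side','side10')
C=(255,255,0)
pl=[([J(-35,-15,28),J(-35,55,28),J(-43,55,28),J(-43,-15,28)],C),([J(35,-15,28),J(35,55,28),J(43,55,28),J(43,-15,28)],C),([J(-35,60.5,30),J(35,60.5,30)],C)]
cv2.imwrite('pics/s10.png',ov('side','side10',[],(165,130,285,230),6,1.3))
E
```

```text
t 13.15 pos [0.4762 0.114  0.1068] yaw 17.27 F [0.3 0.7 0.3] w 0.0751
  rot [ 0.   -0.11 -0.03] shift [-0.0004 -0.0002  0.0068]
```

View pics/s10.png

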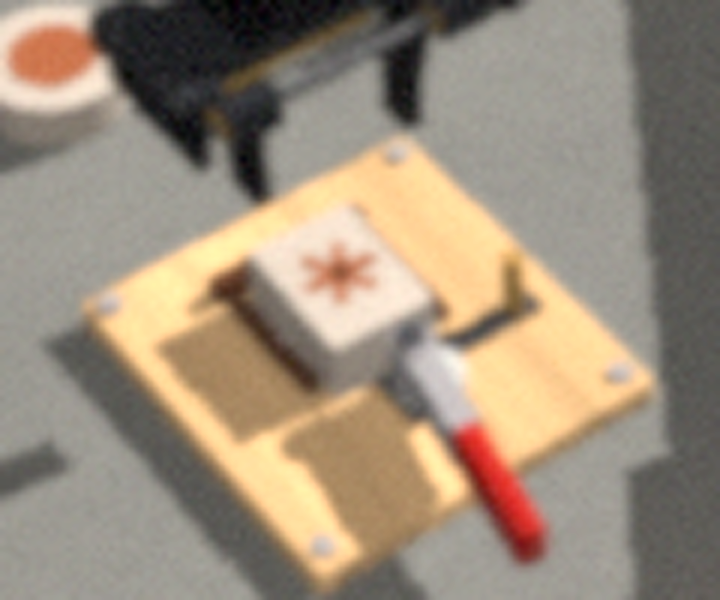

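The mould lies flat in the nest, flower up, at (340,270) in the view. Next is the lever. I'll close the fingers and use them as a pusher, starting on the lever's clockwise side.

```bash
cat >> h.py <<'E'
AX=np.array([.4941,.0554])
def lev(phi,off,rad=.1,z=.006):
    """pusher pose: lever angle phi(deg), centre offset off (m) behind the bar's centre line"""
    a=np.radians(phi); p=AX+rad*np.array([np.cos(a),np.sin(a)])+off*np.array([np.sin(a),-np.cos(a)])
    return [p[0],p[1],z],phi+90
E
python3 - <<'E'
from h import *
print(lev(-83,.038)); to(lev(-83,.038)[0][:2]+[.107],7); print(np.round(r.read_state()['joint_positions'],2))
E
```

```text
([np.float64(0.46857018057814454), np.float64(-0.048485650213527805), 0.006], 7)
t 13.2 pos [0.4778 0.1144 0.1096] yaw 17.24 F [2.2 0.8 3.4] w 0.0749
  rot [-0.07 -0.31 10.24] shift [-0.0572  0.1528  0.0022]
[-0.95  0.09  0.66  1.94 -0.06  1.12  0.04]
```

>>> carry_out --increments "0 0 1.5 -0.008 0.022 0 0.04; 0 0 4 -0.022 0.059 0 0; 0 0 7 -0.037 0.1 0 0; 0 0 9 -0.049 0.132 0 0; 0 0 10.2 -0.057 0.152 0 0"

```text
time: 13.82
ee_pos: [0.4678, -0.0503, 0.1092]
eef_rot: [0.998, 0.059, 0.003, -0.001]
ft_force: [0.2, 0.1, -0.2]
width: 0.0332
```

```bash
python3 - <<'E'
from h import *
to(*lev(-83,.038))
E
```

```text
t 13.82 pos [ 0.4678 -0.0503  0.1092] yaw 6.81 F [ 0.2  0.1 -0.2] w 0.0332
  rot [-0.11 -0.3  -0.19] shift [ 0.0005 -0.0015  0.1032]
```

>>> carry_out --increments "0 0 0 -0.004 -0.0015 0 0; 0 0 0 -0.004 -0.0015 0.015 0; 0 0 0 -0.004 -0.0015 0.035 0; 0 0 0 -0.004 -0.0015 0.055 0; 0 0 0 -0.004 -0.0015 0.065 0"

```text
time: 14.45
ee_pos: [0.463, -0.0481, 0.0424]
eef_rot: [0.998, 0.06, 0.001, -0.001]
ft_force: [-0.6, -0.3, 0.1]
width: 0.0004
```

```bash
python3 - <<'E'
from h import *
to(*lev(-83,.038))
snap('side','side11')
cv2.imwrite('pics/s11.png',ov('side','side11',[],(165,150,295,250),6,1.3))
E
```

```text
t 14.45 pos [ 0.463  -0.0481  0.0424] yaw 6.93 F [-0.6 -0.3  0.1] w 0.0004
  rot [-0.09 -0.17 -0.07] shift [0.0053 0.0011 0.0364]
```

View pics/s11.png

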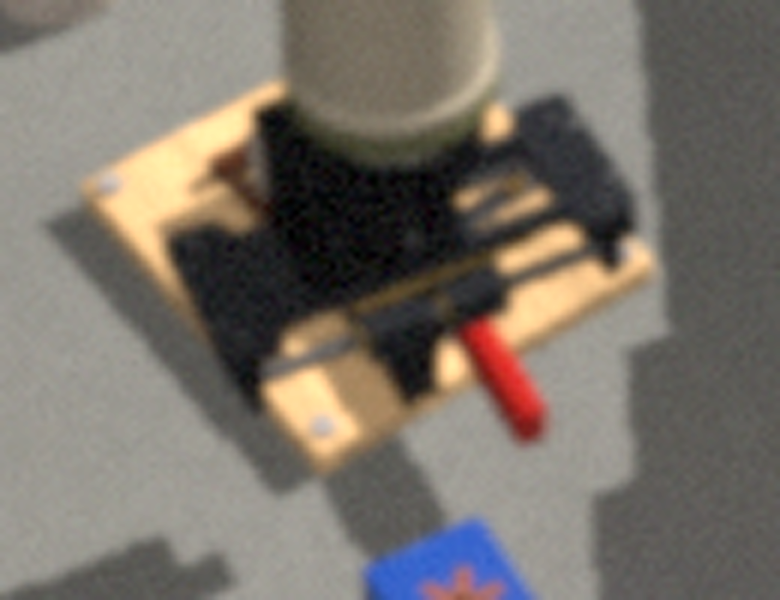

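>>> carry_out --increments "0 0 0 0.001 0.001 0.007 0; 0 0 0 0.001 0.001 0.016 0; 0 0 0 0.001 0.001 0.026 0; 0 0 0 0.001 0.001 0.033 0; 0 0 0 0.001 0.001 0.036 0"

```text
time: 15.12
ee_pos: [0.4637, -0.0492, 0.0055]
eef_rot: [0.998, 0.06, 0.001, -0.001]
ft_force: [-0.9, 0.5, -0.0]
width: 0.0008
```

```bash
python3 - <<'E'
from h import *
to(*lev(-83,.022))
E
```

```text
t 15.12 pos [ 0.4637 -0.0492  0.0055] yaw 6.91 F [-0.9  0.5 -0. ] w 0.0008
  rot [-0.08 -0.11 -0.09] shift [ 0.0209 -0.0001 -0.0005]
```

>>> carry_out --increments "0 0 0 0.005 0 0 0; 0 0 0 0.01 0 0 0; 0 0 0 0.015 0 0 0; 0 0 0 0.019 0 0 0; 0 0 0 0.022 0 0 0"

```text
time: 15.75
ee_pos: [0.4858, -0.0465, 0.0055]
eef_rot: [0.998, 0.06, 0.001, -0.001]
ft_force: [1.0, 0.6, -0.0]
width: 0.0005
```

```bash
cat >> h.py <<'E'
def sweep(phis,off,rad=.1,z=.006):
    s=r.read_state();q=R.from_quat(s['eef_rot']);P=s['ee_pos'];x=q.as_matrix()[:,0]
    yaw=np.degrees(np.arctan2(x[1],x[0]));phi=yaw-90
    a=np.radians(phi);e=np.array([np.cos(a),np.sin(a)]);n=np.array([-e[1],e[0]]);d=P[:2]-AX;f=s['ft_force'][:2]
    print('t',round(s['time'],2),'yaw-90',round(phi,1),'rad',round(d@e,4),'off',round(-d@n,4),'z',round(P[2],4),'Ftan',round(f@n,1),'Frad',round(f@e,1),'Fz',round(s['ft_force'][2],1))
    for ph in phis:
        p,yw=lev(ph,off,rad,z)
        print(ph,np.round(np.degrees((q.inv()*down(yw)).as_rotvec()),1),np.round(q.inv().apply(np.array(p)-P),4))
E
python3 - <<'E'
from h import *
sweep([-80,-76,-72,-67,-62],.022)
E
```

```text
t 15.75 yaw-90 -83.1 rad 0.1002 off 0.0205 z 0.0055 Ftan 1.1 Frad -0.5 Fz -0.0
-80 [-0.1 -0.1 -3.1] [ 0.0039  0.0008 -0.0005]
-76 [-0.1 -0.1 -7.1] [ 0.011   0.0018 -0.0005]
-72 [ -0.1  -0.1 -11.1] [ 0.0181  0.0022 -0.0005]
-67 [ -0.1  -0.1 -16.1] [ 0.0271  0.002  -0.0004]
-62 [ -0.   -0.1 -21.1] [ 0.0359  0.001  -0.0004]
```

>>> carry_out --increments "0 0 -3 0.004 0.001 0 0; 0 0 -7 0.011 0.002 0 0; 0 0 -11 0.018 0.002 0 0; 0 0 -15 0.025 0.002 0 0; 0 0 -19 0.032 0.0015 0 0"

```text
time: 16.38
ee_pos: [0.5174, -0.045, 0.0054]
eef_rot: [0.974, 0.225, 0.0, -0.0]
ft_force: [-1.3, -3.0, 0.6]
width: 0.0004
```

```bash
python3 - <<'E'
from h import *
sweep([-60,-56,-52,-48,-44],.02)
E
```

```text
t 16.38 yaw-90 -64.0 rad 0.1005 off 0.0231 z 0.0054 Ftan -2.5 Frad 2.1 Fz 0.6
-60 [-0. -0. -4.] [ 0.0101  0.0007 -0.0006]
-56 [-0. -0. -8.] [ 0.0172  0.0013 -0.0006]
-52 [ -0.  -0. -12.] [ 0.0243  0.0015 -0.0006]
-48 [ -0.  -0. -16.] [ 0.0314  0.0011 -0.0006]
-44 [ -0.  -0. -20.] [ 0.0385  0.0003 -0.0006]
```

>>> carry_out --increments "0 0 -4 0.008 0.001 0 0; 0 0 -8 0.015 0.0015 0 0; 0 0 -12 0.022 0.0015 0 0; 0 0 -16 0.029 0.001 0 0; 0 0 -20 0.036 0 0 0"

```text
time: 17.0
ee_pos: [0.5497, -0.0303, 0.0052]
eef_rot: [0.92, 0.391, -0.0, 0.0]
ft_force: [-0.9, -3.2, -0.7]
width: 0.0006
```

```bash
python3 - <<'E'
from h import *
sweep([-40,-36,-32,-28,-24],.022)
snap('side','side12')
cv2.imwrite('pics/s12.png',ov('side','side12',[],(165,130,315,240),5,1.3))
E
```

```text
t 17.0 yaw-90 -43.9 rad 0.0995 off 0.0232 z 0.0052 Ftan -2.9 Frad 1.6 Fz -0.7
-40 [ 0.   0.  -3.9] [ 0.0081  0.0018 -0.0008]
-36 [ 0.   0.  -7.9] [ 0.0152  0.0026 -0.0008]
-32 [  0.    0.  -11.9] [ 0.0223  0.0029 -0.0008]
-28 [  0.    0.  -15.9] [ 0.0295  0.0027 -0.0008]
-24 [  0.    0.  -19.9] [ 0.0366  0.002  -0.0008]
```

View pics/s12.png

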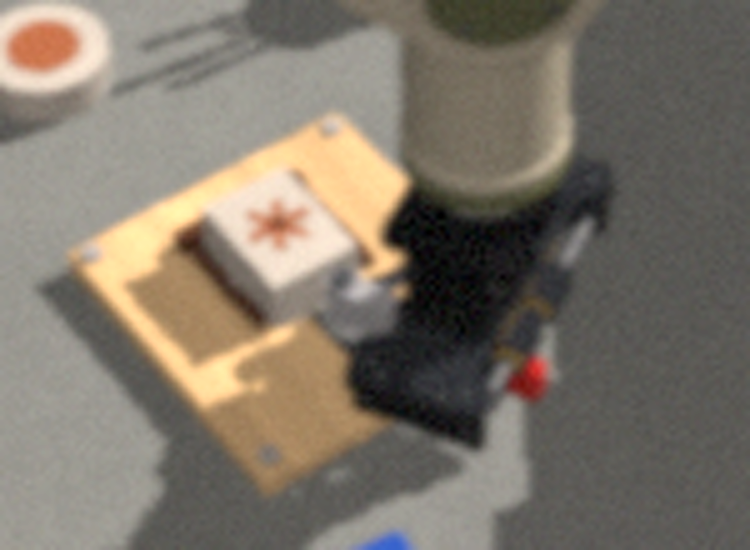

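The lever is turning with the pusher, and the mould is seated. Continuing.

>>> carry_out --increments "0 0 -4 0.008 0.002 -0.0005 0; 0 0 -8 0.015 0.0025 -0.0005 0; 0 0 -12 0.022 0.003 -0.0005 0; 0 0 -16 0.0295 0.0025 -0.0005 0; 0 0 -20 0.0365 0.002 -0.0005 0"

```text
time: 17.68
ee_pos: [0.577, -0.0054, 0.0056]
eef_rot: [0.837, 0.547, -0.0, 0.001]
ft_force: [0.4, -3.1, -0.8]
width: 0.0005
```

```bash
python3 - <<'E'
from h import *
sweep([-20,-16,-12,-8,-4],.022)
E
```

```text
t 17.68 yaw-90 -23.7 rad 0.1004 off 0.0224 z 0.0056 Ftan -2.6 Frad 1.6 Fz -0.8
-20 [ 0.   0.1 -3.7] [ 0.0069  0.0009 -0.0004]
-16 [ 0.   0.1 -7.7] [ 0.014   0.0017 -0.0004]
-12 [  0.    0.1 -11.7] [ 0.0211  0.002  -0.0004]
-8 [  0.    0.1 -15.7] [ 0.0283  0.0019 -0.0004]
-4 [  0.    0.1 -19.7] [ 0.0354  0.0012 -0.0004]
```

>>> carry_out --increments "0 0 -3.5 0.007 0.001 0 0; 0 0 -7.5 0.014 0.0015 0 0; 0 0 -11.5 0.021 0.002 0 0; 0 0 -15 0.027 0.002 0 0; 0 0 -18.5 0.033 0.0015 0 0"

```text
time: 18.3
ee_pos: [0.5921, 0.0233, 0.0057]
eef_rot: [0.738, 0.674, -0.0, 0.001]
ft_force: [1.3, -3.1, -0.1]
width: 0.0003
```

```bash
python3 - <<'E'
from h import *
sweep([-3,0,3,6,8],.022)
E
```

```text
t 18.3 yaw-90 -5.2 rad 0.1005 off 0.0231 z 0.0057 Ftan -3.0 Frad 1.6 Fz -0.1
-3 [ 0.1  0.1 -2.2] [ 0.005   0.0003 -0.0003]
0 [ 0.1  0.1 -5.2] [ 0.0103  0.0011 -0.0003]
3 [ 0.1  0.1 -8.2] [ 0.0156  0.0017 -0.0003]
6 [  0.1   0.1 -11.2] [ 0.0209  0.0019 -0.0003]
8 [  0.    0.1 -13.2] [ 0.0245  0.0019 -0.0004]
```

>>> carry_out --increments "0 0 -2.5 0.005 0.0005 0 0; 0 0 -5 0.0095 0.001 0 0; 0 0 -7.5 0.014 0.0015 0 0; 0 0 -10 0.0185 0.002 0 0; 0 0 -12 0.022 0.002 0 0"

```text
time: 18.92
ee_pos: [0.5963, 0.0452, 0.0057]
eef_rot: [0.663, 0.749, -0.0, 0.001]
ft_force: [2.4, -3.4, 0.1]
width: 0.0003
```

```bash
python3 - <<'E'
from h import *
sweep([8,9,10,11,12,14],.022)
snap('top','top13')
cv2.imwrite('pics/t13.png',ov('top','top13',[],(170,150,290,250),6,1.3))
E
```

```text
t 18.93 yaw-90 7.0 rad 0.1002 off 0.0225 z 0.0057 Ftan -3.7 Frad 2.0 Fz 0.1
8 [ 0.1  0.1 -1. ] [ 0.0023  0.0002 -0.0003]
9 [ 0.1  0.1 -2. ] [ 0.0041  0.0005 -0.0003]
10 [ 0.1  0.1 -3. ] [ 0.0058  0.0009 -0.0003]
11 [ 0.1  0.1 -4. ] [ 0.0076  0.0011 -0.0003]
12 [ 0.1  0.1 -5. ] [ 0.0094  0.0014 -0.0003]
14 [ 0.   0.1 -7. ] [ 0.0129  0.0018 -0.0003]
```

View pics/t13.png

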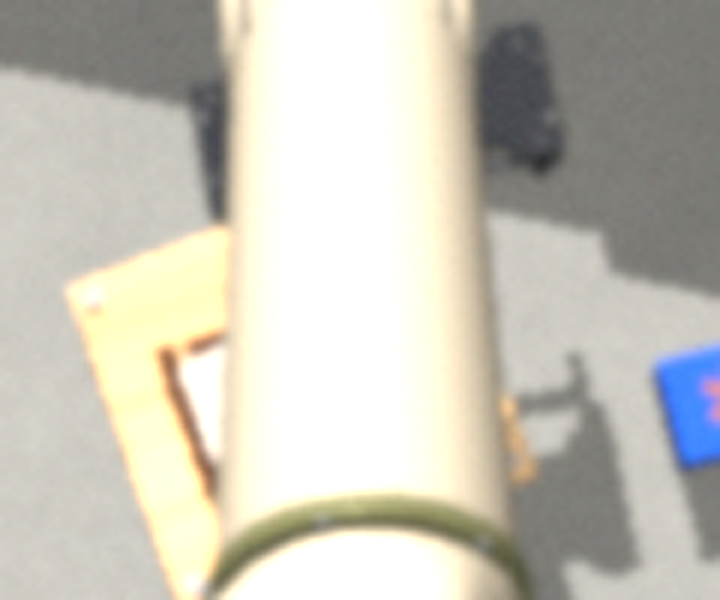

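>>> carry_out --increments "0 0 -1 0.002 0 0 0; 0 0 -2 0.004 0.0005 0 0; 0 0 -3 0.006 0.001 0 0; 0 0 -4 0.0075 0.001 0 0; 0 0 -5 0.009 0.0015 0 0"

```text
time: 19.6
ee_pos: [0.5967, 0.0549, 0.0057]
eef_rot: [0.628, 0.778, -0.0, 0.001]
ft_force: [1.9, -3.5, 0.4]
width: 0.0002
```

```bash
python3 - <<'E'
from h import *
sweep([13,14,15,16,17],.022)
snap('side','side14')
cv2.imwrite('pics/s14.png',ov('side','side14',[],(165,110,315,220),5,1.3))
E
```

```text
t 19.6 yaw-90 12.1 rad 0.1002 off 0.022 z 0.0057 Ftan -3.8 Frad 1.1 Fz 0.4
13 [ 0.   0.1 -0.9] [ 0.0015  0.0001 -0.0003]
14 [ 0.   0.1 -1.9] [ 0.0033  0.0005 -0.0003]
15 [ 0.   0.1 -2.9] [ 0.005   0.0008 -0.0003]
16 [ 0.   0.1 -3.9] [ 0.0068  0.0011 -0.0003]
17 [ 0.   0.1 -4.9] [ 0.0086  0.0013 -0.0003]
```

View pics/s14.png

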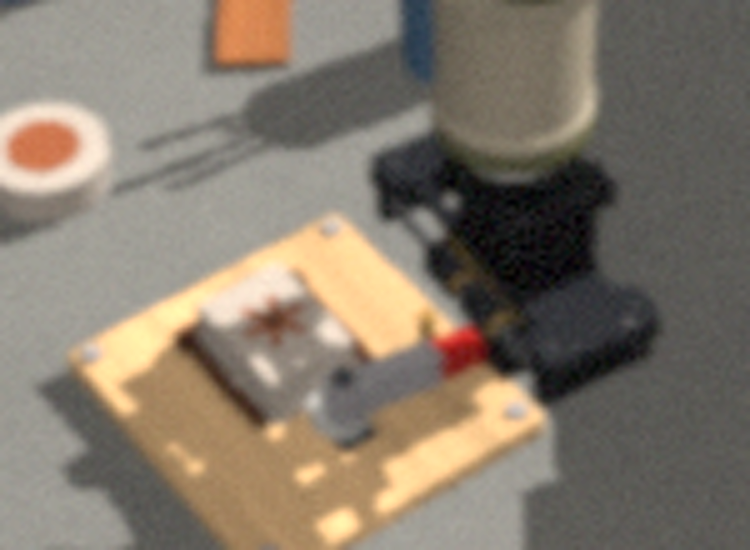

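The lever (red end at 465,345) is now just short of the brass pin (428,325). I'll creep and feel for the contact.

>>> carry_out --increments "0 0 -0.4 0.0008 0 0 0; 0 0 -0.9 0.0016 0 0 0; 0 0 -1.3 0.0024 0 0 0; 0 0 -1.8 0.0032 0 0 0; 0 0 -2.2 0.004 0 0 0"

```text
time: 20.27
ee_pos: [0.5961, 0.0591, 0.0058]
eef_rot: [0.613, 0.79, -0.0, 0.001]
ft_force: [3.4, -3.9, -0.9]
width: 0.0004
```

```bash
python3 - <<'E'
from h import *
sweep([13,14,15,16,17],.022)
E
```

```text
t 20.27 yaw-90 14.4 rad 0.0997 off 0.0218 z 0.0058 Ftan -4.6 Frad 2.4 Fz -0.9
13 [0.1 0.1 1.4] [-0.0027 -0.0003 -0.0002]
14 [0.1 0.1 0.4] [-0.0009  0.0001 -0.0002]
15 [ 0.1  0.1 -0.6] [ 0.0008  0.0005 -0.0002]
16 [ 0.1  0.1 -1.6] [ 0.0026  0.0009 -0.0002]
17 [ 0.1  0.1 -2.6] [ 0.0043  0.0012 -0.0002]
```

>>> carry_out --increments "0 0 -0.4 0.0006 0 0 0; 0 0 -0.8 0.0012 0.0002 0 0; 0 0 -1.2 0.0018 0.0004 0 0; 0 0 -1.6 0.0024 0.0006 0 0; 0 0 -1.8 0.003 0.0008 0 0"

```text
time: 20.9
ee_pos: [0.5961, 0.0622, 0.0058]
eef_rot: [0.6, 0.8, -0.0, 0.001]
ft_force: [2.8, -3.8, 0.4]
width: 0.0007
```

```bash
python3 - <<'E'
from h import *
sweep([17,18,19,20,21],.022)
E
```

```text
t 20.9 yaw-90 16.2 rad 0.0998 off 0.0219 z 0.0058 Ftan -4.4 Frad 1.6 Fz 0.4
17 [ 0.1  0.1 -0.8] [ 0.0013  0.0005 -0.0002]
18 [ 0.1  0.1 -1.8] [ 0.003   0.0008 -0.0002]
19 [ 0.1  0.1 -2.8] [ 0.0048  0.0011 -0.0002]
20 [ 0.1  0.1 -3.8] [ 0.0066  0.0014 -0.0002]
21 [ 0.1  0.1 -4.8] [ 0.0083  0.0017 -0.0002]
```

>>> carry_out --increments "0 0 -0.4 0.0006 0.0002 0 0; 0 0 -0.8 0.0012 0.0004 0 0; 0 0 -1.2 0.0018 0.0005 0 0; 0 0 -1.6 0.0024 0.0006 0 0; 0 0 -1.8 0.003 0.0008 0 0"

```text
time: 21.52
ee_pos: [0.5958, 0.0654, 0.0057]
eef_rot: [0.587, 0.809, -0.0, 0.001]
ft_force: [1.4, -3.7, 0.7]
width: 0.0003
```

```bash
python3 - <<'E'
from h import *
sweep([17,18,19,20,21],.022)
E
```

```text
t 21.52 yaw-90 18.0 rad 0.0998 off 0.022 z 0.0057 Ftan -3.9 Frad 0.2 Fz 0.7
17 [0.  0.1 1. ] [-0.0018 -0.0002 -0.0003]
18 [0.  0.1 0. ] [-0.      0.0002 -0.0003]
19 [ 0.   0.1 -1. ] [ 0.0017  0.0005 -0.0003]
20 [ 0.   0.1 -2. ] [ 0.0035  0.0009 -0.0003]
21 [ 0.   0.1 -3. ] [ 0.0052  0.0012 -0.0003]
```

>>> carry_out --increments "0 0 -0.2 0.0003 0.0001 0 0; 0 0 -0.4 0.0006 0.0002 0 0; 0 0 -0.6 0.0009 0.0003 0 0; 0 0 -0.8 0.0012 0.0004 0 0; 0 0 -0.8 0.0015 0.0005 0 0"

```text
time: 22.15
ee_pos: [0.5958, 0.0669, 0.0057]
eef_rot: [0.582, 0.813, -0.0, 0.001]
ft_force: [1.5, -3.7, 1.8]
width: 0.0002
```

```bash
python3 - <<'E'
from h import *
sweep([],.022)
snap('side','side15')
cv2.imwrite('pics/s15.png',ov('side','side15',[],(225,145,285,195),10,1.6))
E
```

```text
t 22.15 yaw-90 18.8 rad 0.0999 off 0.022 z 0.0057 Ftan -3.9 Frad 0.3 Fz 1.8
```

View pics/s15.png

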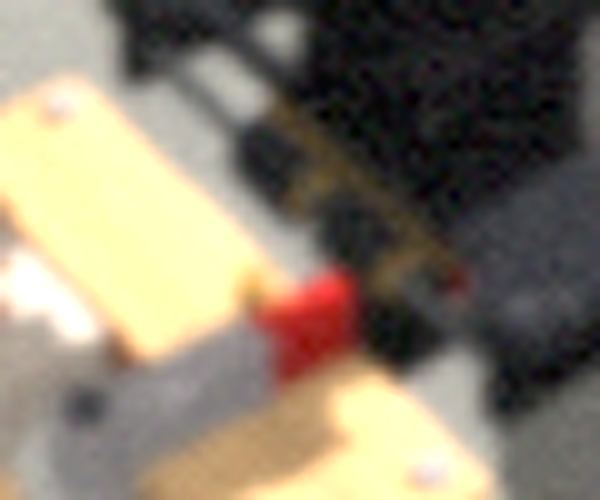

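>>> carry_out --increments "0 0 -0.2 0.0003 0.0001 0 0; 0 0 -0.4 0.0006 0.0002 0 0; 0 0 -0.6 0.0009 0.0003 0 0; 0 0 -0.8 0.0012 0.0004 0 0; 0 0 -0.9 0.0015 0.0005 0 0"

```text
time: 22.82
ee_pos: [0.5957, 0.0686, 0.0057]
eef_rot: [0.575, 0.818, -0.001, 0.001]
ft_force: [0.7, -4.5, 4.1]
width: 0.0004
```

```bash
python3 - <<'E'
from h import *
for i in range(4):
    s=r.read_state();print(s['time'],np.round(s['ft_force'],1),np.round(s['torque'],2),np.round(s['ee_pos'],4),np.round(R.from_quat(s['eef_rot']).as_matrix()[:,2],4))
    r.camera('top')
sweep([],.02)
print(np.round(r.read_state()['joint_positions'],3))
snap('side','side16')
cv2.imwrite('pics/s16.png',ov('side','side16',[],(190,100,310,200),6,1.4))
E
```

```text
22.825 [ 0.7 -4.5  4.1] [-0.83 -0.14 -0.02] [0.5957 0.0686 0.0057] [ 0.0011 -0.002  -1.    ]
22.875 [ 0.8 -4.1  2.2] [-0.82 -0.09 -0.08] [0.5956 0.0686 0.0057] [ 0.001 -0.002 -1.   ]
22.925 [ 0.2 -4.3  1.8] [-0.81 -0.05 -0.06] [0.5957 0.0686 0.0057] [ 0.001 -0.002 -1.   ]
22.975 [ 0.8 -4.1  1.7] [-0.79 -0.04 -0.04] [0.5957 0.0686 0.0057] [ 0.0011 -0.002  -1.    ]
t 23.02 yaw-90 19.7 rad 0.1 off 0.0219 z 0.0057 Ftan -3.6 Frad -1.2 Fz 1.9
[-0.46   0.454  0.332  1.739 -0.171  0.977  1.853]
```

View pics/s16.png

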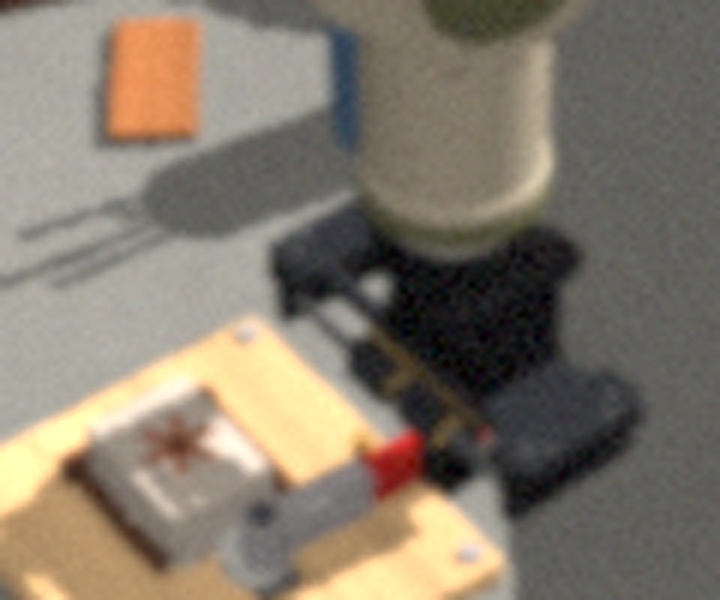

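>>> carry_out --increments "0 0 -0.1 0.0003 0.0001 0 0; 0 0 -0.3 0.0006 0.0002 0 0; 0 0 -0.4 0.0009 0.0003 0 0; 0 0 -0.5 0.0012 0.0004 0 0; 0 0 -0.6 0.0015 0.0005 0 0"

```text
time: 23.7
ee_pos: [0.5955, 0.0702, 0.0056]
eef_rot: [0.571, 0.821, -0.001, 0.001]
ft_force: [-0.1, -3.8, 2.7]
width: 0.0002
```

>>> carry_out --increments "0 0 -0.1 0.0003 0.0001 0 0; 0 0 -0.2 0.0006 0.0002 0 0; 0 0 -0.3 0.0009 0.0003 0 0; 0 0 -0.4 0.0012 0.0004 0 0; 0 0 -0.5 0.0012 0.0004 0 0"

```text
time: 24.32
ee_pos: [0.5954, 0.0715, 0.0056]
eef_rot: [0.567, 0.823, -0.001, 0.001]
ft_force: [-0.9, -4.1, 2.0]
width: 0.0004
```

>>> carry_out --increments "0 0 -0.2 0.0003 0.0001 0 0; 0 0 -0.4 0.0006 0.0002 0 0; 0 0 -0.6 0.0009 0.0003 0 0; 0 0 -0.8 0.0012 0.0004 0 0; 0 0 -0.9 0.0015 0.0005 0 0"

```text
time: 24.95
ee_pos: [0.5953, 0.0724, 0.0056]
eef_rot: [0.561, 0.828, -0.001, 0.001]
ft_force: [-1.3, -6.5, 2.1]
width: 0.0005
```

```bash
python3 - <<'E'
from h import *
sweep([],.02)
E
```

```text
t 24.95 yaw-90 21.7 rad 0.1003 off 0.0217 z 0.0056 Ftan -5.5 Frad -3.6 Fz 2.1
```

>>> carry_out --increments "0 0 0 0.0003 0 0 0; 0 0 0 0.0006 0 0 0; 0 0 0 0.0009 0 0 0; 0 0 0 0.0009 0 0 0; 0 0 0 0.0009 0 0 0"

```text
time: 25.58
ee_pos: [0.5953, 0.0724, 0.0056]
eef_rot: [0.561, 0.828, -0.001, 0.001]
ft_force: [0.1, -6.0, 0.8]
width: 0.0008
```

```bash
python3 - <<'E'
from h import *
sweep([],.02)
E
```

```text
t 25.57 yaw-90 21.7 rad 0.1003 off 0.0216 z 0.0056 Ftan -5.6 Frad -2.2 Fz 0.8
```

>>> carry_out --increments "0 0 0 0.0008 0 0 0; 0 0 0 0.0011 0 0 0; 0 0 0 0.0014 0 0 0; 0 0 0 0.0016 0 0 0; 0 0 0 0.0016 0 0 0"

```text
time: 26.2
ee_pos: [0.5953, 0.0724, 0.0057]
eef_rot: [0.562, 0.827, -0.001, 0.002]
ft_force: [1.5, -8.6, 1.0]
width: -0.0
```

```bash
python3 - <<'E'
from h import *
sweep([],.02)
E
```

```text
t 26.2 yaw-90 21.6 rad 0.1003 off 0.0215 z 0.0057 Ftan -8.5 Frad -1.8 Fz 1.0
```

The lever doesn't move as the force rises from 5.6 to 8.5 N, so it is against the pin. I'll raise the push to about 12 N and hold it.

>>> carry_out --increments "0 0 0 0.0018 0 0 0; 0 0 0 0.0021 0 0 0; 0 0 0 0.0023 0 0 0; 0 0 0 0.0023 0 0 0; 0 0 0 0.0023 0 0 0"

```text
time: 26.82
ee_pos: [0.5953, 0.0724, 0.0057]
eef_rot: [0.562, 0.827, -0.002, 0.004]
ft_force: [3.6, -10.2, 0.0]
width: 0.0007
```

>>> carry_out --increments "0 0 0 0.0023 0 0 0; 0 0 0 0.0023 0 0 0; 0 0 0 0.0023 0 0 0; 0 0 0 0.0023 0 0 0; 0 0 0 0.0023 0 0 0"

```text
time: 27.45
ee_pos: [0.5953, 0.0723, 0.0057]
eef_rot: [0.563, 0.826, -0.002, 0.005]
ft_force: [3.7, -9.9, -0.8]
width: 0.0005
```

```bash
python3 - <<'E'
from h import *
sweep([],.02)
E
```

```text
t 27.45 yaw-90 21.5 rad 0.1004 off 0.0213 z 0.0057 Ftan -10.5 Frad -0.2 Fz -0.8
```

>>> carry_out --increments "0 0 0 0.0026 0 0 0; 0 0 0 0.0028 0 0 0; 0 0 0 0.0028 0 0 0; 0 0 0 0.0028 0 0 0; 0 0 0 0.0028 0 0 0"

```text
time: 28.08
ee_pos: [0.5954, 0.0723, 0.0057]
eef_rot: [0.564, 0.826, -0.003, 0.006]
ft_force: [4.2, -11.3, 0.8]
width: 0.0004
```

>>> carry_out --increments "0 0 0 0.0028 0 0 0; 0 0 0 0.0028 0 0 0; 0 0 0 0.0028 0 0 0; 0 0 0 0.0028 0 0 0; 0 0 0 0.0028 0 0 0"

```text
time: 28.7
ee_pos: [0.5955, 0.0722, 0.0058]
eef_rot: [0.565, 0.825, -0.003, 0.008]
ft_force: [2.6, -12.0, -1.1]
width: 0.0004
```

>>> carry_out --increments "0 0 0 0.0028 0 0 0; 0 0 0 0.0028 0 0 0; 0 0 0 0.0028 0 0 0; 0 0 0 0.0028 0 0 0; 0 0 0 0.0028 0 0 0"

```text
time: 29.32
ee_pos: [0.5955, 0.0721, 0.0058]
eef_rot: [0.566, 0.825, -0.004, 0.009]
ft_force: [4.5, -10.9, -0.6]
width: 0.0005
```

>>> carry_out --increments "0 0 0 0.0029 0 0 0; 0 0 0 0.003 0 0 0; 0 0 0 0.003 0 0 0; 0 0 0 0.003 0 0 0; 0 0 0 0.003 0 0 0"

```text
time: 29.95
ee_pos: [0.5956, 0.0719, 0.0058]
eef_rot: [0.567, 0.824, -0.004, 0.011]
ft_force: [4.9, -12.1, -0.8]
width: 0.0005
```

>>> carry_out --increments "0 0 0 0.003 0 0 0; 0 0 0 0.003 0 0 0; 0 0 0 0.003 0 0 0; 0 0 0 0.003 0 0 0; 0 0 0 0.003 0 0 0"

```text
time: 30.58
ee_pos: [0.5956, 0.0718, 0.0059]
eef_rot: [0.567, 0.823, -0.005, 0.012]
ft_force: [5.0, -12.0, -1.6]
width: 0.0001
```

>>> carry_out --increments "0 0 0 0.001 0 0 0; 0 0 0 -0.002 0 0 0; 0 0 0 -0.006 0 0 0; 0 0 0 -0.014 0 0 0; 0 0 0 -0.022 0 0 0"

```text
time: 31.2
ee_pos: [0.6037, 0.0509, 0.0065]
eef_rot: [0.567, 0.823, -0.005, 0.012]
ft_force: [0.3, -0.3, -1.1]
width: 0.0004
```

```bash
python3 - <<'E'
from h import *
sweep([],.02); to([r.read_state()['ee_pos'][0],r.read_state()['ee_pos'][1],.12],111)
E
```

```text
t 31.2 yaw-90 20.9 rad 0.1008 off 0.0432 z 0.0065 Ftan -0.4 Frad 0.2 Fz -1.1
t 31.2 pos [0.6037 0.0509 0.0065] yaw 110.86 F [ 0.3 -0.3 -1.1] w 0.0004
  rot [ 0.36  1.49 -0.14] shift [-0.0029  0.0007 -0.1135]
```

>>> carry_out --increments "0 0 0 -0.002 0 -0.015 0; 0 0.5 0 -0.004 0 -0.04 0; 0 1 0 -0.005 0 -0.07 0; 0 1.5 0 -0.005 0 -0.1 0; 0 1.5 0 -0.005 0 -0.13 0"

```text
time: 31.82
ee_pos: [0.6037, 0.0489, 0.1388]
eef_rot: [0.568, 0.823, 0.003, 0.002]
ft_force: [0.7, 0.2, 0.5]
width: 0.0004
```

```bash
python3 - <<'E'
from h import *
to([.5,-.2,.15],100)
E
```

```text
t 31.82 pos [0.6037 0.0489 0.1388] yaw 110.84 F [0.7 0.2 0.5] w 0.0004
  rot [ 0.41 -0.06 10.84] shift [-0.1957 -0.1853 -0.0126]
```

>>> carry_out --increments "0 0 1 -0.025 -0.025 -0.01 0; 0 0 3 -0.065 -0.06 -0.02 0; 0 0 6 -0.11 -0.105 -0.02 0; 0 0 9 -0.155 -0.147 -0.02 0; 0 0 10 -0.19 -0.18 -0.02 0"

```text
time: 32.45
ee_pos: [0.5018, -0.1954, 0.1588]
eef_rot: [0.638, 0.77, 0.004, 0.002]
ft_force: [0.3, -0.4, 0.3]
width: 0.0007
```

```bash
python3 - <<'E'
from h import *
snap('side','side20');snap('top','top20')
print(r.read_state()['time'],r.read_state()['ee_pos'])
C=(255,255,0)
a=np.radians(21.5)
cv2.imwrite('pics/s20.png',ov('side','side20',[],(165,130,295,230),6,1.3))
cv2.imwrite('pics/t20.png',ov('top','top20',[],(170,165,300,265),6,1))
cv2.imwrite('pics/t20f.png',np.load('top20.npz')['p'])
E
```

```text
32.55 [ 0.50042163 -0.19890348  0.15895236]
```

View pics/s20.png

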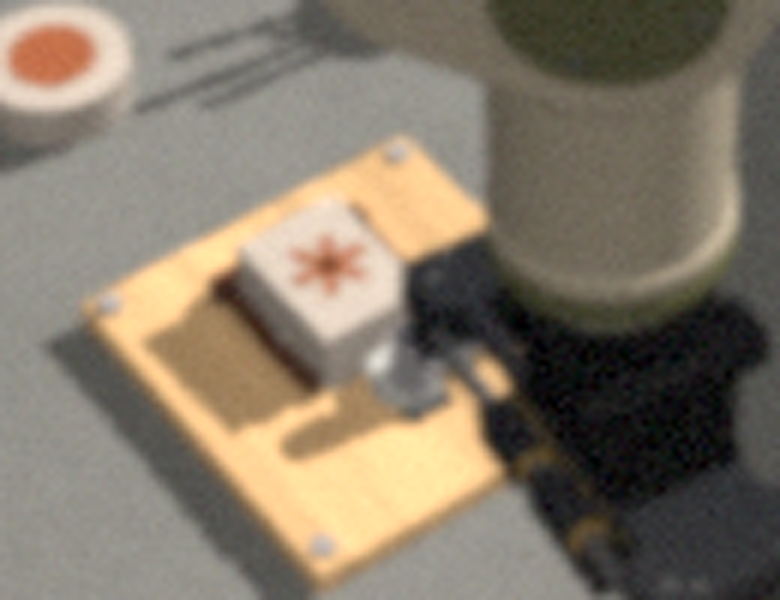

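View pics/t20.png

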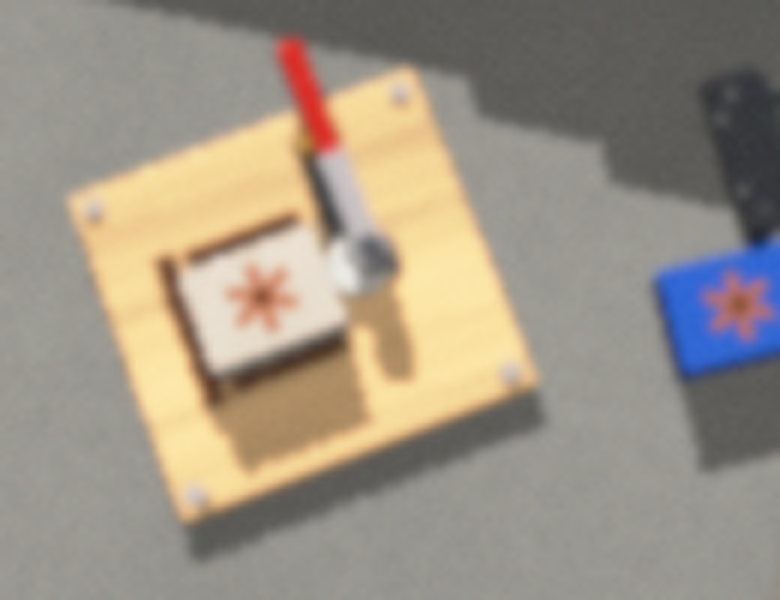

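View pics/t20f.png

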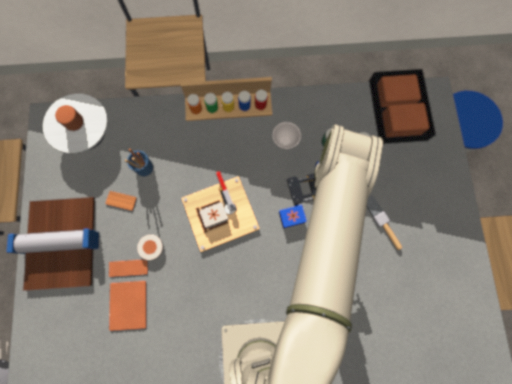

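The top view shows the lever touching the pin at (305,146), the mould squared against the fence at (262,298), and the bystanders it shows unmoved. I'll hand the job in.

>>> carry_out --increments "0 0 0 0 0 0 0; 0 0 0 0 0 0 0; 0 0 0 0 0 0 0; 0 0 0 0 0 0 0; 0 0 0 0 0 0 0"

```text
time: 33.17
ee_pos: [0.5005, -0.1985, 0.1589]
eef_rot: [0.64, 0.768, 0.003, 0.003]
ft_force: [-0.5, 0.1, -0.0]
width: 0.0008
```

```bash
python3 - <<'E'
from h import *
print(r.close_job())
E
```

```text
the job is handed in; nothing more can be done
None
```

The job is done and handed in at about 33 s, with the arm standing clear of everything. The white mould lies flat in the nest, flower side up and long side from fence to cam. The lever is against the brass pin.

- **Lever push:** I turned the lever slowly until the pin stopped it. I held it at about 10.5 N for 1.2 s, then at 12 to 13 N for about 2.5 s, and let go.
- **Last camera check:** The lever touches the pin and the mould sits square against the fence. The look-alike next to the jig and the bystanders I could see had not moved. The arm hid the green and yellow jars and two of the blue look-alikes.

**What went wrong or disagreed:**
- **First grasp:** It closed on air. The fingertips were really about 35 mm higher than the reported tool position; I measured this in the depth images, corrected for it, and the second grasp held.
- **Setting down:** The wrist read about 21 N as the mould met the plate, before I released it.
- **Stop angle:** The pin stopped the lever within about 2° of my camera estimate.

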